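# Stack a respirator filter pack on the sprung checking plate

## Robot

A 6-joint arm with a two-finger parallel gripper is mounted at the origin on the work surface. World frame = base frame: x ahead of the robot, y to its left, z up, the work surface at z = 0. Lengths are in m, angles in rad, forces in N, time in s.
With the tool pointing down it reaches from about 0.35 to 0.85 m from the base axis. Payload 8.1 kg.
Tool frame: the origin (TCP) lies at the centre of the arm's flange, where the gripper is bolted on; the fingertips stand 186 mm ahead of it and the grasp point (between the pads) lies 167 mm ahead of it; z points along the fingers, y is the direction in which the jaws open and shut (so a half turn about z gives the same grasp; the last joint's range is limited). The gripper opens to 93 mm and grips with 3 to 60 N. Pads are 15 mm wide; open, the fingers measure 128 mm over their backs; the gripper's body (75 mm by 188 mm) begins 65 mm behind the grasp point.
Start: joints at [-1.385, 0.13, 1.488, -0, 1.523, -0.085], TCP at [0.161, -0.578, 0.405] pointing down, gripper open.
Joint ranges: [-2.96, 2.96], [-0.89, 2.26], [0.02, 2.5], [-1.34, 4.48], [0, 2.73], [-2.66, 2.66]. Speed limits (rad/s): [2.39, 2.39, 2.79, 3.14, 3.14, 3.14].

## Interface

Orientations are given as a rotation vector (axis times angle).
In Python, from plant import robot, viewer, order gives the robot as it stands.
- The arm moves only by the tool apply_moves, never from a script. Its argument "deltas" is a list of rows, each a list of 3 entries, a list of its own where there are three numbers: the finger opening in mm, from 0 to 93, then the shift along the tool's x, y, z in mm, then the turn about the tool's z in rad. In form: [[grip, [dx, dy, dz], yaw], ...]. A call has 1 to 5 rows; each row shifts and turns the commanded pose from where the row before left it, along the tool's axes as they then stand; what a row does not reach is not made up. A row lasts 1/8 s, in which the tool goes at most 62.5 mm and 10.7 degrees, less where a joint would pass 70% of its speed; a pose out of reach is approached as far as the arm can. A call is refused whole if a number of a shift passes 62.5 or a number of a turn 0.188, either way. A call with a gripper value outside its range is refused whole. The fingers move at their own pace and stop on an object; "grip_force" is the grip in N (left out, the last holds). Time passes only in rows, so rows that do not move let the fingers close. It gives the time, the measured TCP pose, the force and the opening at its end, in the units of the state.
- robot.read_state(): the state, without advancing time (a new reading comes with each control period).
- viewer.read_camera(name): name is "scene" or "top" or "wrist"; returns the picture (400x640x3 uint8, blue, green, red); there is no depth.
- viewer.get_calibration(name): a dict with "fx", "fy", "cx", "cy" (pixels), "distortion" ([k1, k2, p1, p2, k3] as OpenCV has them; the pictures are not rectified), "R" (3x3) and "t" (3): a world point X has camera coordinates R X + t. Camera axes: x right, y down, z forward; pixel columns grow to the right and rows downward; lengths in m; the calibration is good to about 2 mm. A picture is of the moment at which its call begins: read the wrist's pose just before it. get_calibration takes no time and is no camera call; for the wrist camera it gives the pose at the moment of the call.
- order.close_job(): hands the job in, once; it reports no verdict.
The state is a dict: "t": time; "q": joint angles; "dq": joint speeds; "joint_torque": joint torques, N m; "tool_pos": TCP position; "orientation": TCP orientation; "force": force on the tool from outside, world axes, zero at the start; "wrist_torque": the same for the moment, N m; "opening": finger opening in m.
Only numpy, scipy, OpenCV 4.12 (cv2) and the standard library are available. Lean on these libraries where they do the work, as an engineer would, in place of code of your own. Each camera call takes 0.05 s, during which the arm holds its last target. There are 200 camera calls.

## Task

Build a filter pack on the round plate of the checking stand: first the drilled grid disc in the middle of the plate, then the large filter disc from the wire rack laid flat on it, then the bossed cover with its boss up, each lying flat, let go and centred to within about 5 mm on what is under it. Feel for the plate, whose height is not known, and set each part down gently: neither let it drop onto the stack nor push the sprung plate hard, no more than half its travel. Leave the small filter disc and the other things on the bench where they are.

Things in the scene. Friction and masses are not known exactly. Their poses are not given: they have to be found in the camera images.
- gauge: checking stand, fixed: blue base 110 x 110 x 22 mm with a short column carrying a level round aluminium plate, 104 mm across, 5 mm thick, no rim. Origin: centre of the base's underside, on the bench; z up; the plate's centre is straight above it. The plate's top, unloaded, is anywhere from 52 to 112 mm above the bench: the column is set differently each time and its setting is not reported
- pan (a joint): spring travel of the plate, m: 0 at the top where it rests, growing as the plate is pushed down, lower stop at 0.012. It does not tell the plate's height. The spring is preloaded: it begins to yield at about 2 N of load and needs 0.8 N more for each further mm. Pushed past 0.006 counts as pushed hard. The finished pack (1.5 N) alone hardly moves it
- grid: grid disc, grey plastic, 62 mm across, 10 mm thick, about 60 g, with dark drill holes through it, lying flat on the bench. Origin: its centre (5 mm above its underside); z is the disc's axis. Both faces are alike
- element: large filter disc, rigid white plastic, plain, 56 mm across, 12 mm thick, about 50 g. It starts on edge in one of the rack's two places (the other holds the small one). Origin: its centre; its own x axis is the disc's axis (level at first, across the faces). Both faces are alike
- cover: cover disc, grey plastic, 46 mm across, 8 mm thick, about 40 g, with a central round boss 22 mm across and 16 mm high on top, lying flat on the bench with its boss up. Origin: centre of the underside; z up through the boss
- rack: wire rack, fixed, 135 x 60 mm base 4 mm thick. Two places 70 mm apart along its x axis, at x = -35 and +35 mm; a disc in it stands on two rails (the large disc's centre 36.5 mm above the bench) with its axis along the rack's x, between thin upright pins that end 30 mm above the bench and stand 20 mm either side of the rack's middle line. Origin: centre of the underside
- mat: black rubber mat, fixed, 150 x 150 x 3 mm, kept empty: room to lay a part down and take it anew. Origin: centre of the underside (top 3 mm above it)
- spare: small filter disc, rigid white plastic, plain, 46 mm across, 8 mm thick, on edge in the rack's other place: not needed. Origin: its centre; x is its axis
- rule: steel rule 150 x 22 x 4 mm lying on the bench, not needed. Origin: centre of the underside, x lengthwise
- tape: roll of clear tape, 84 mm across, 24 mm high, lying flat, not needed. Origin: centre of the underside
- wrench: steel wrench lying on the bench, not needed. Origin about its middle, x lengthwise
- driver: screwdriver lying on the bench, not needed. Origin about its middle, x lengthwise
- jar: closed jar, 60 mm across, 85 mm high, standing, not needed. Origin: centre of the underside
Not all that is in view belongs to the job. What is shaped like the grid but purple is not meant.

How it is judged:
On the way, in this order (a step that is already met when the one before it is completed fails the run):
1. the grid disc lies flat, centred and let go on the plate (horizontal distance between grid and gauge below 0.007 m and angle between the z axis of grid and the z axis of gauge, either way round below 0.08 rad and contact force between grid and gauge above 0.1 N and contact force between grid and the fingers below 0.05 N and linear speed of grid below 0.02 m/s), for 0.2 s.
2. the large filter disc lies flat, centred and let go on the grid disc (horizontal distance between element and grid below 0.006 m and distance between element and grid between 0.0095 and 0.0135 m and angle between the x axis of element and the z axis of gauge, either way round below 0.08 rad and contact force between element and grid above 0.05 N and contact force between element and the fingers below 0.05 N and linear speed of element below 0.02 m/s), for 0.2 s.
3. the cover lies boss up, centred and let go on the filter disc (horizontal distance between cover and element below 0.006 m and angle between cover's own z axis and vertical below 0.08 rad and contact force between cover and element above 0.05 N and contact force between cover and the fingers below 0.05 N and linear speed of cover below 0.02 m/s), for 0.2 s.
At the end, for the whole second after the job is handed in: The grid disc rests flat on the plate within 7 mm of its centre, the large filter disc flat on the grid disc and the cover, boss up, flat on the filter disc, each within 6 mm of the centre of the one below; all let go and at rest (all of step 1 and all of step 2 and all of step 3); the robot touches nothing.
It fails at once if a part of the pack is dropped over the plate (let go within 60 mm of its axis and falling faster than 0.4 m/s, a fall of about 8 mm) ((contact force between grid and the fingers below 0.05 N and linear speed of grid above 0.4 m/s and horizontal distance between grid and gauge below 0.06 m) or (contact force between element and the fingers below 0.05 N and linear speed of element above 0.4 m/s and horizontal distance between element and gauge below 0.06 m) or (contact force between cover and the fingers below 0.05 N and linear speed of cover above 0.4 m/s and horizontal distance between cover and gauge below 0.06 m)).
It fails at once if the plate's spring is pushed hard (more than 6 mm of its 12 mm travel) (value of joint pan above 0.006 m).
It fails at once if the small filter disc or another bystander is moved by more than 30 mm (distance of any of spare, rule, tape, wrench, driver, jar from where it was at the start of the episode above 0.03 m).
It also fails if it takes over 72 s, if anything falls off the work surface, if the arm or the gripper's body presses on something with over 40 N, if the wrist force passes 120 N, or if a joint passes its speed limit or range.

## Working session

There is one attempt and no reset: what is moved stays moved. The work goes in short steps, Python scripts to look and compute and a tool call to move; the robot and the scene stay as the last step left them, time stands still between calls to the robot, and variables do not carry over. Pictures are saved under pics/ and viewed, about 8 in all and at most 12, crops included, and the job is handed in when it is done.

Besides the shell and the picture viewer there is one more tool, called after "Call:" as name([rows], argument=value, ...), one row to a line, values as JSON. apply_moves: Moves the arm, as the interface text tells. Its arguments: {"type":"object","properties":{"deltas":{"type":"array"},"grip_force":{"type":"number"}},"required":["deltas"]}

```bash
mkdir -p pics; ls; python3 - <<'E'
from plant import robot, viewer, order
import cv2,numpy as np
s=robot.read_state(); print(s)
for n in("scene","top","wrist"):
    c=viewer.get_calibration(n); print(n,c)
    im=viewer.read_camera(n); cv2.imwrite(f"pics/{n}0.png",im)
E
```

```text
pics
{'t': 0.0, 'q': array([-1.38538867e+00,  1.31142576e-01,  1.48924938e+00,  6.16658197e-06,
        1.52299183e+00, -8.53669682e-02]), 'dq': array([ 0.00060196, -0.00037633,  0.00033386,  0.00187287, -0.00137018,
        0.0001495 ]), 'joint_torque': array([ 1.40788219e-03, -5.59843075e+01, -4.91759062e+01,  7.69759901e-02,
        3.53468454e-02, -1.39599260e-04]), 'tool_pos': array([ 0.16048753, -0.57790828,  0.40371466]), 'orientation': array([-3.11107157e+00, -4.23791642e-01,  1.30936456e-04]), 'force': array([ 0.2695221 , -0.1305623 ,  1.07048356]), 'wrist_torque': array([-0.01189475, -0.00022837, -0.00521694]), 'opening': 0.09271806581122728}
scene {'fx': 493.6623503439617, 'fy': 493.6623503439617, 'cx': 329.28405733045076, 'cy': 197.77009924205456, 'distortion': array([0.03428958, 0.        , 0.        , 0.        , 0.        ]), 'R': array([[-0.85061527,  0.52572973,  0.00786811],
       [ 0.38585233,  0.63432335, -0.66988944],
       [-0.35717172, -0.56678226, -0.74241917]]), 't': array([ 0.49727065, -0.19379172,  1.45629903])}
top {'fx': 500.26318148671527, 'fy': 500.26318148671527, 'cx': 317.78004811752623, 'cy': 188.45478499365086, 'distortion': array([-0.16224237,  0.        ,  0.        ,  0.        ,  0.        ]), 'R': array([[-0.02564271, -0.99962587,  0.00951694],
       [-0.99567822,  0.02468909, -0.08952837],
       [ 0.08925991, -0.01177156, -0.9959388 ]]), 't': array([-0.00603494,  0.59296261,  1.55912711])}
wrist {'fx': 327.0263247481167, 'fy': 327.0263247481167, 'cx': 316.8536755366232, 'cy': 193.76639005049825, 'distortion': array([-0.04205924,  0.        ,  0.        ,  0.        ,  0.        ]), 'R': array([[ 0.26633711, -0.96387934, -0.00107404],
       [-0.92749159, -0.25658549,  0.27188829],
       [-0.26234309, -0.07141778, -0.96232822]]), 't': array([-0.59885478, -0.02970955,  0.39141794])}
```

View pics/top0.png

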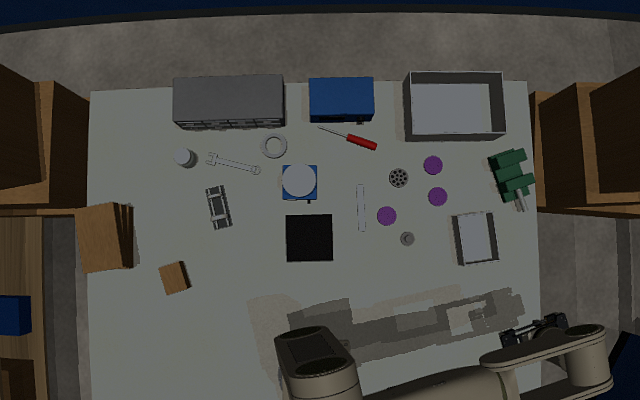

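View pics/scene0.png

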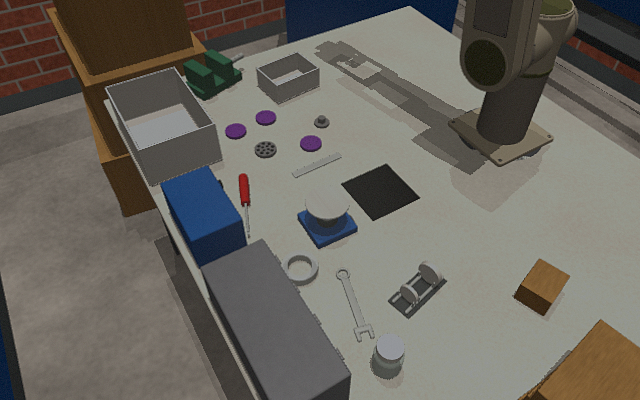

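Top view: grid disc at (399,178), cover (407,238), plate (299,182), rack (219,208) and mat (310,237). The scene view shows grid (265,149), cover (321,121), plate (327,208), and discs at about (410,290) and (431,272).

```bash
cat > h.py <<'E'
import cv2,numpy as np
from plant import robot, viewer, order
def K(c): return np.array([[c['fx'],0,c['cx']],[0,c['fy'],c['cy']],[0,0,1.]])
def ray(c,p):
    u=cv2.undistortPoints(np.array(p,float).reshape(-1,1,2),K(c),c['distortion']).reshape(-1,2)
    d=np.c_[u,np.ones(len(u))]@c['R']; o=-c['R'].T@c['t']
    return o,d
def plane(c,p,z):
    o,d=ray(c,p); return o+d*((z-o[2])/d[:,2:])
def tri(obs):
    A=np.zeros((3,3));b=np.zeros(3)
    for c,p in obs:
        o,d=ray(c,[p]);d=d[0]/np.linalg.norm(d[0]);M=np.eye(3)-np.outer(d,d);A+=M;b+=M@o
    X=np.linalg.solve(A,b)
    res=[]
    for c,p in obs: res.append(np.round(proj(c,X)-p,1))
    return X,res
def proj(c,X):
    return cv2.projectPoints(np.array(X,float).reshape(-1,1,3),cv2.Rodrigues(c['R'])[0],c['t'],K(c),c['distortion'])[0].reshape(-1,2)[0]
def snap(name,f=None):
    c=viewer.get_calibration(name);im=viewer.read_camera(name)
    if f: cv2.imwrite('pics/'+f,im)
    return c,im
def delta(x,y,z=None):
    "mm shift in tool axes to bring TCP to x,y,z"
    s=robot.read_state();R=cv2.Rodrigues(s['orientation'])[0]
    g=np.array([x,y,s['tool_pos'][2] if z is None else z]);return np.round(R.T@(g-s['tool_pos'])*1000,1)
E
python3 - <<'E'
from h import *
T=viewer.get_calibration('top');S=viewer.get_calibration('scene')
for n,a,b in [('grid',(399,178),(265,149)),('cover',(407,238),(321,121)),('plate',(299,182),(327,208)),('mat',(309.5,238),(381,192))]:
    print(n,tri([(T,a),(S,b)]))
print('rack',plane(T,[(219,208)],0.01),plane(S,[(419,290)],.01))
print('base corners',plane(T,[(283,200),(317,200)],0.022))
a=cv2.imread('pics/top0.png');b=cv2.imread('pics/scene0.png')
o=[cv2.resize(im[y:y+90,x:x+130],None,fx=3,fy=3,interpolation=cv2.INTER_CUBIC) for im,x,y in((a,190,140),(a,340,160),(b,380,240),(b,280,160))]
cv2.imwrite('pics/c.png',np.vstack([np.hstack(o[:2]),np.hstack(o[2:])]))
print(robot.read_state()['tool_pos'], cv2.Rodrigues(robot.read_state()['orientation'])[0].round(3))
w=cv2.imread('pics/wrist0.png')
E
```

```text
grid (array([ 0.62183539, -0.28504271,  0.00423009]), [array([-0. ,  0.1]), array([-0.1, -0. ])])
cover (array([ 0.42740574, -0.30222297,  0.01102242]), [array([-0.1,  0.1]), array([-0.2, -0. ])])
plate (array([0.61226212, 0.03631009, 0.0612689 ]), [array([ 0.3, -0.4]), array([0.6, 0.1])])
mat (array([ 0.43450761,  0.01099879, -0.00552786]), [array([-0.5,  0.6]), array([-1. , -0.1])])
rack [[0.53904706 0.29716198 0.01      ]] [[0.54209047 0.30446944 0.01      ]]
base corners [[ 0.55900148  0.09023793  0.022     ]
 [ 0.55633192 -0.0176231   0.022     ]]
[ 0.16048135 -0.5779688   0.40393669] [[ 0.964  0.268 -0.   ]
 [ 0.268 -0.964  0.001]
 [ 0.    -0.001 -1.   ]]
```

View pics/c.png

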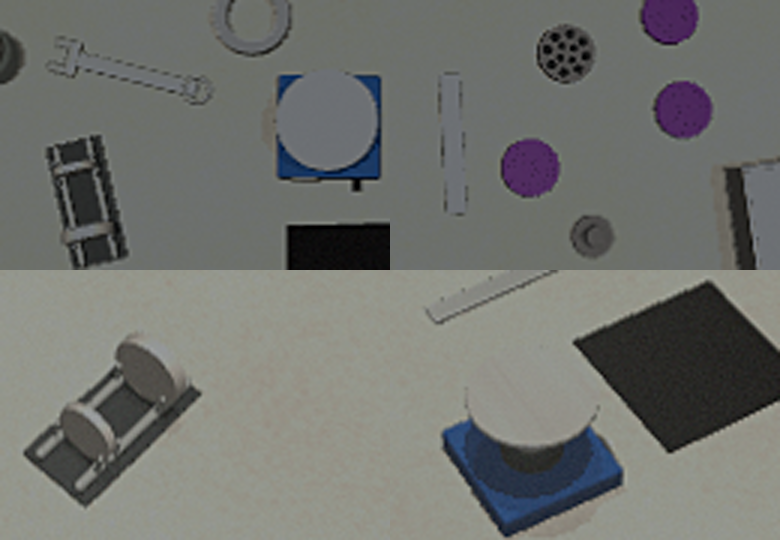

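Crops show: the large disc is in the rack's robot-side place (top ≈(218,217)); the small one is at (214,196). The plate is low, about 61 mm by coarse triangulation. Next I move towards the grid.

Call:
apply_moves([
  [93,[52,-16,0],0],
  [93,[52,-16,0],0],
  [93,[52,-16,0],0],
  [93,[52,-16,0],0],
  [93,[52,-16,0],0],
], grip_force=10)

```text
t: 0.78
tool_pos: [0.3909, -0.4303, 0.4045]
orientation: [-3.113, -0.424, 0.0]
force: [-0.6, -0.4, 0.1]
opening: 0.0929
```

Call:
apply_moves([
  [93,[52,-16,0],0],
  [93,[52,-16,0],0],
  [93,[52,-16,0],0],
  [93,[0,0,0],0.135],
  [93,[0,0,0],0.135],
])

```text
t: 1.4
tool_pos: [0.5278, -0.3426, 0.404]
orientation: [-3.141, 0.003, 0.002]
force: [0.5, -0.1, -0.0]
opening: 0.0929
```

```bash
python3 - <<'E'
from h import *
s=robot.read_state();print(s['t'],s['tool_pos'],s['force'],s['orientation'])
c,im=snap('wrist','w1.png');print(c['R'],c['t'],-c['R'].T@c['t'])
for n,X in dict(grid=(.622,-.285,.005),cover=(.427,-.302,.008),plate=(.612,.036,.061)).items(): print(n,proj(c,X))
E
```

```text
1.4 [ 0.52784951 -0.34260383  0.40400736] [ 0.48124546 -0.07286181 -0.03117228] [-3.14092096e+00  2.75596451e-03  1.52316965e-03]
[[-2.95304816e-03 -9.99995623e-01 -1.82679036e-04]
 [-9.62063642e-01  2.79119566e-03  2.72810847e-01]
 [-2.72809143e-01  9.81372429e-04 -9.62067674e-01]] [-0.34009957  0.47793077  0.53498357] [ 0.6047439  -0.3419571   0.38424357]
grid [265.4552077  85.5287002]
cover [285.54366221 248.22751056]
plate [-56.00137982 100.91690316]
```

View pics/w1.png

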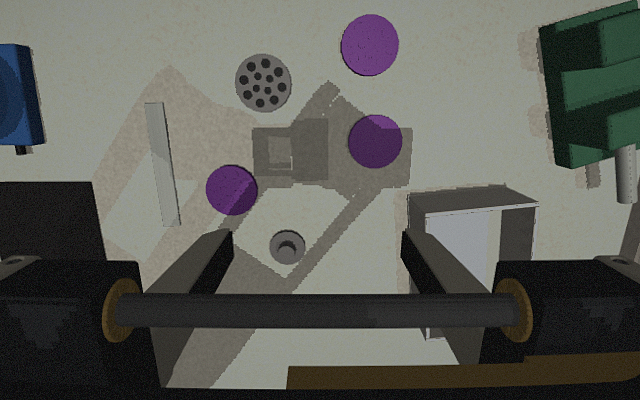

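Wrist view: the grid is at (263,83), the cover at (287,247) with its boss, purple decoys nearby. I move closer for a second view.

Call:
apply_moves([
  [93,[0,-29,52],0],
  [93,[0,-29,52],0],
  [93,[0,0,0],0],
])

```text
t: 1.82
tool_pos: [0.5249, -0.2826, 0.2944]
orientation: [-3.135, -0.007, 0.015]
force: [-0.6, 0.4, 0.4]
opening: 0.0928
```

```bash
cat >> h.py <<'E'
def sat(im,r=3): return cv2.GaussianBlur(cv2.cvtColor(im,cv2.COLOR_BGR2HSV)[:,:,1],(0,0),1)
def blob(mask,seed):
    m=mask.astype(np.uint8); n,l,st,ce=cv2.connectedComponentsWithStats(m)
    ys,xs=np.nonzero(m); i=np.argmin((xs-seed[0])**2+(ys-seed[1])**2); k=l[ys[i],xs[i]]
    cs,_=cv2.findContours((l==k).astype(np.uint8),cv2.RETR_EXTERNAL,cv2.CHAIN_APPROX_NONE)
    h=cv2.convexHull(max(cs,key=cv2.contourArea)); return cv2.fitEllipse(h),h.reshape(-1,2),st[k]
E
python3 - <<'E'
from h import *
s=robot.read_state();print(s['t'],s['tool_pos'],s['force'])
c,im=snap('wrist','w2.png')
p=proj(c,(.622,-.285,.01)).astype(int);print(p)
H=cv2.cvtColor(im,cv2.COLOR_BGR2HSV)
print(im[p[1],p[0]-70:p[0]+71:5].tolist())
im1=cv2.imread('pics/w1.png');print(im1[83,263-50:263+51:4].tolist());print(im1[247,287-40:287+41:4].tolist())
E
```

```text
1.825 [ 0.52489607 -0.28260593  0.29443703] [-0.6105964   0.41650261  0.43756092]
[323  70]
[[147, 157, 153], [154, 161, 156], [150, 161, 157], [145, 157, 156], [144, 159, 156], [129, 143, 149], [98, 105, 106], [100, 104, 105], [108, 113, 117], [104, 108, 112], [105, 107, 112], [66, 69, 69], [43, 44, 42], [103, 109, 111], [103, 109, 111], [107, 108, 113], [103, 105, 109], [108, 110, 111], [38, 40, 42], [41, 42, 43], [36, 36, 40], [107, 111, 113], [153, 163, 159], [157, 158, 155], [146, 160, 153], [140, 154, 149], [149, 161, 159], [137, 154, 155], [144, 158, 155]]
[[137, 151, 146], [138, 154, 148], [143, 153, 148], [142, 154, 153], [139, 154, 150], [151, 157, 150], [92, 97, 98], [36, 39, 38], [28, 28, 33], [98, 102, 102], [96, 99, 100], [97, 100, 106], [92, 97, 99], [97, 101, 102], [99, 104, 104], [103, 108, 108], [103, 106, 108], [33, 32, 33], [97, 101, 102], [101, 104, 112], [145, 157, 152], [147, 154, 149], [139, 153, 149], [141, 154, 151], [145, 153, 150], [136, 150, 145]]
[[142, 153, 149], [138, 151, 151], [137, 149, 145], [137, 150, 150], [138, 151, 149], [141, 152, 149], [91, 92, 95], [81, 85, 89], [25, 28, 31], [89, 92, 94], [98, 101, 103], [33, 34, 30], [51, 52, 54], [91, 91, 95], [90, 88, 92], [139, 154, 153], [115, 123, 128], [95, 104, 107], [91, 98, 101], [91, 99, 100], [97, 110, 111]]
```

```bash
cat >> h.py <<'E'
def darkdisc(im,seed,th=128,r=60):
    g=cv2.GaussianBlur(cv2.cvtColor(im,cv2.COLOR_BGR2GRAY),(0,0),.7)
    m=np.zeros_like(g);x,y=map(int,seed);y0=max(0,y-r);x0=max(0,x-r);m[y0:y+r,x0:x+r]=g[y0:y+r,x0:x+r]<th
    return blob(m,seed)
E
python3 - <<'E'
from h import *
im2=cv2.imread('pics/w2.png');im1=cv2.imread('pics/w1.png');t=cv2.imread('pics/top0.png')
c2=viewer.get_calibration('wrist');T=viewer.get_calibration('top')
e,h,st=darkdisc(im2,(323,70));print('w2',e,st)
P=plane(c2,h,.01);print(P.min(0),P.max(0),cv2.minEnclosingCircle((P[:,:2]*1000).astype(np.float32)),e and plane(c2,[e[0]],.01))
c1=dict(c2);c1['R']=np.array([[-2.95304816e-03,-9.99995623e-01,-1.82679036e-04],[-9.62063642e-01,2.79119566e-03,2.72810847e-01],[-2.72809143e-01,9.81372429e-04,-9.62067674e-01]]);c1['t']=np.array([-0.34009957,0.47793077,0.53498357])
e1,h1,s1=darkdisc(im1,(263,83),r=35);print('w1',e1,s1,plane(c1,[e1[0]],.01))
eT,hT,sT=darkdisc(t,(399,178),th=92,r=14);print('top',eT,sT,plane(T,[eT[0]],.01))
print(tri([(c1,e1[0]),(c2,e[0])]),tri([(c1,e1[0]),(c2,e[0]),(T,eT[0])]))
s=robot.read_state();print(s['tool_pos'],s['orientation'])
E
```

```text
w2 ((329.47235107421875, 110.11993408203125), (101.62748718261719, 176.6841278076172), 169.43212890625) [ 280   24  103  106 7542]
[ 0.58036561 -0.33557456  0.01      ] [ 0.6584652  -0.25380889  0.01      ] ((610.542724609375, -294.8844299316406), 50.500701904296875) [[ 0.59531373 -0.29283877  0.01      ]]
w1 ((263.09906005859375, 82.72644805908203), (56.99028396606445, 59.95890426635742), 150.6340789794922) [ 235   53   58   60 2689] [[ 0.62472291 -0.28329612  0.01      ]]
top ((397.9917297363281, 177.55355834960938), (19.18587303161621, 19.383838653564453), 97.00537109375) [389 168  19  20 301] [[ 0.62301554 -0.28096897  0.01      ]]
(array([ 0.6088176 , -0.29396943,  0.10741935]), [array([-5.1, 13.8]), array([  9.4, -22. ])]) (array([ 0.6131189 , -0.28524129,  0.03868174]), [array([-2.1, 10.4]), array([ -9.1, -24.9]), array([3. , 2.1])])
[ 0.52617063 -0.28445002  0.29833618] [-3.13881971 -0.0055708   0.00697762]
```

```bash
python3 - <<'E'
from h import *
s=robot.read_state();print(s['tool_pos'])
c,im=snap('wrist','w3.png')
p=proj(c,(.6237,-.2825,.01));print(p)
e,h,st=darkdisc(im,p,th=125,r=45);print(e,st,plane(c,[e[0]],.01))
P=plane(c,h,.01);print(cv2.minEnclosingCircle((P[:,:2]*1000).astype(np.float32)))
c1=dict(c);c1['R']=np.array([[-2.95304816e-03,-9.99995623e-01,-1.82679036e-04],[-9.62063642e-01,2.79119566e-03,2.72810847e-01],[-2.72809143e-01,9.81372429e-04,-9.62067674e-01]]);c1['t']=np.array([-0.34009957,0.47793077,0.53498357])
print(tri([(c1,(263.1,82.73)),(c,e[0])]))
E
```

```text
[ 0.52617063 -0.28445002  0.29833618]
[316.58004489  72.57152331]
((320.5015563964844, 83.61177062988281), (83.9476089477539, 112.91732788085938), 164.902587890625) [ 277   29   84   88 5761] [[ 0.61550411 -0.2855831   0.01      ]]
((617.408447265625, -288.2373962402344), 39.427310943603516)
(array([ 0.6193152 , -0.28563909,  0.0259125 ]), [array([0. , 4.5]), array([ 0.3, -6.5])])
```

View pics/w3.png

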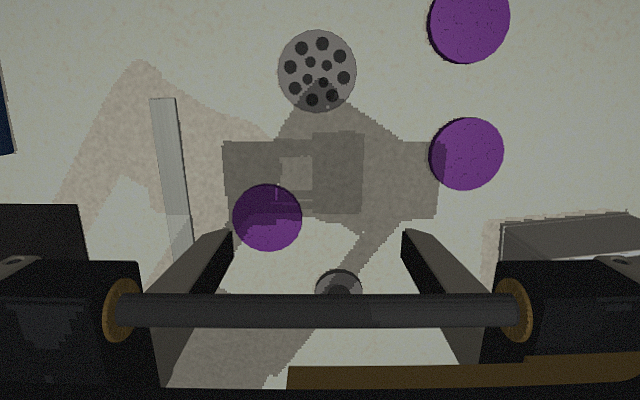

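The grid in w3 is centred at (317,71), bounding box 277–356 × 30–112, with the arm's shadow on its lower edge. It comes out at (0.624, −0.283), agreeing with w1 and top within 2 mm. I descend and grip.

Call:
apply_moves([
  [80,[49,-1,20],0],
  [80,[49,-1,30],0],
  [80,[0,0,30],0],
  [80,[0,0,15],0],
  [80,[0,0,0],0],
])

```text
t: 2.55
tool_pos: [0.6249, -0.2844, 0.2063]
orientation: [3.141, 0.0, 0.0]
force: [0.4, 0.7, 0.1]
opening: 0.0798
```

```bash
python3 - <<'E'
from h import *
s=robot.read_state();print(s['tool_pos'],s['orientation'],s['opening']); print(delta(.6243,-.2828,.189))
c,im=snap('wrist','w4.png')
print(proj(c,(.6243,-.2828,.01)))
E
```

```text
[ 0.62490788 -0.28437151  0.20634745] [3.14130710e+00 3.61222883e-04 2.16854590e-04] 0.079843572255395
[-0.6 -1.6 17.3]
[315.4520007  239.25513933]
```

View pics/w4.png

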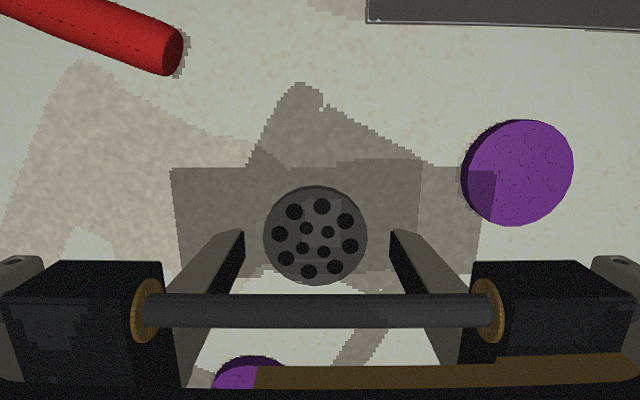

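The grid sits between the fingers at (315,236), about 2 mm beyond prediction in x, so x ≈ 0.626. I close on it and lift.

Call:
apply_moves([
  [80,[1,-1.5,10],0],
  [80,[0,0,7],0],
  [80,[0,0,0],0],
  [50,[0,0,0],0],
  [50,[0,0,0],0],
], grip_force=12)

```text
t: 3.22
tool_pos: [0.6262, -0.282, 0.1891]
orientation: [3.141, 0.001, 0.001]
force: [0.1, -0.6, 0.0]
opening: 0.0643
```

Call:
apply_moves([
  [50,[0,0,0],0],
  [50,[0,0,-4],0],
  [50,[0,0,-30],0],
  [50,[0,0,-50],0],
  [50,[0,0,-50],0],
])

```text
t: 3.85
tool_pos: [0.6258, -0.2818, 0.3239]
orientation: [-3.141, -0.001, 0.001]
force: [0.9, -0.7, -0.8]
opening: 0.0618
```

Call:
apply_moves([
  [50,[-10,-40,0],0],
  [50,[-10,-40,0],0],
  [50,[-10,-40,0],0],
  [50,[0,0,0],0],
  [50,[0,0,0],0],
])

```text
t: 4.47
tool_pos: [0.5961, -0.1622, 0.3232]
orientation: [3.141, 0.002, 0.001]
force: [0.4, -0.6, -0.8]
opening: 0.0619
```

```bash
python3 - <<'E'
from h import *
s=robot.read_state();print(s['t'],s['tool_pos'],s['orientation'],s['opening'],s['force'])
c,im=snap('wrist','w5.png')
np.savez('w5c.npz',R=c['R'],t=c['t'])
for z in(.055,.061,.07): print(proj(c,(.613,.036,z)))
tb=cv2.imread('pics/top0.png')
T=viewer.get_calibration('top'); _,im2=snap('top','top1.png')
E
```

```text
4.475 [ 0.59612664 -0.16219671  0.32316496] [3.14093812e+00 2.04904314e-03 9.59792601e-04] 0.061898637326218815 [ 0.44223704 -0.59142228 -0.82869828]
[ 70.066873   181.82835463]
[ 64.66464273 183.64339147]
[ 56.11991878 186.52074932]
```

View pics/w5.png

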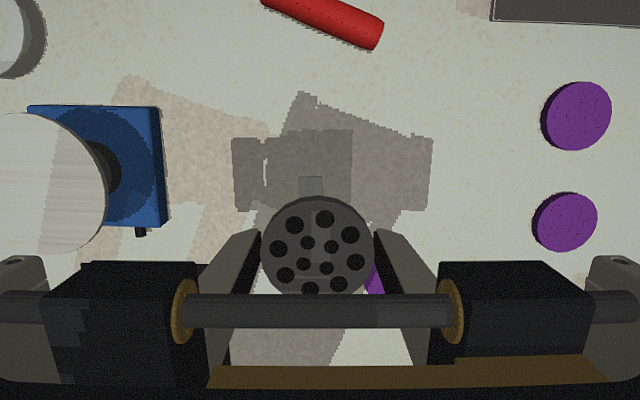

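The grid is held level. The plate is cut off at left ((109,184) is its right edge) and seems higher than first thought, with apparent diameter about 141 px. I move to see it whole from two places.

Call:
apply_moves([
  [50,[-10,-45,0],0],
  [50,[0,-45,0],0],
  [50,[0,0,0],0],
  [50,[0,0,0],0],
])

```text
t: 5.08
tool_pos: [0.5862, -0.0728, 0.3228]
orientation: [3.141, 0.001, 0.0]
force: [-0.4, -0.5, -1.1]
opening: 0.0613
```

```bash
python3 - <<'E'
from h import *
s=robot.read_state();print(s['t'],s['tool_pos'],s['orientation'],s['force'])
c,im=snap('wrist','w6.png');np.savez('w6c.npz',R=c['R'],t=c['t'])
E
```

```text
5.075 [ 0.58617364 -0.07284851  0.32276225] [3.14106374e+00 7.24612492e-04 1.46128036e-04] [-0.43585043 -0.50873079 -1.09473469]
```

Call:
apply_moves([
  [50,[-50,-35,0],0],
  [50,[-10,-30,0],0],
  [50,[0,0,0],0],
  [50,[0,0,0],0],
])

```text
t: 5.62
tool_pos: [0.5265, -0.0082, 0.3232]
orientation: [3.141, -0.0, 0.002]
force: [0.1, -0.2, -0.1]
opening: 0.0617
```

```bash
python3 - <<'E'
from h import *
s=robot.read_state();print(s['t'],s['tool_pos'],s['orientation'],s['force'])
c,im=snap('wrist','w7.png');np.savez('w7c.npz',R=c['R'],t=c['t'])
cv2.imwrite('pics/w67.png',np.vstack([cv2.imread('pics/w6.png')[:300],im[:300]]))
E
```

```text
5.625 [ 0.52645172 -0.00818743  0.32322098] [ 3.14092776e+00 -4.54804477e-05  1.79456837e-03] [ 0.14109791 -0.20378287 -0.06299046]
```

View pics/w67.png

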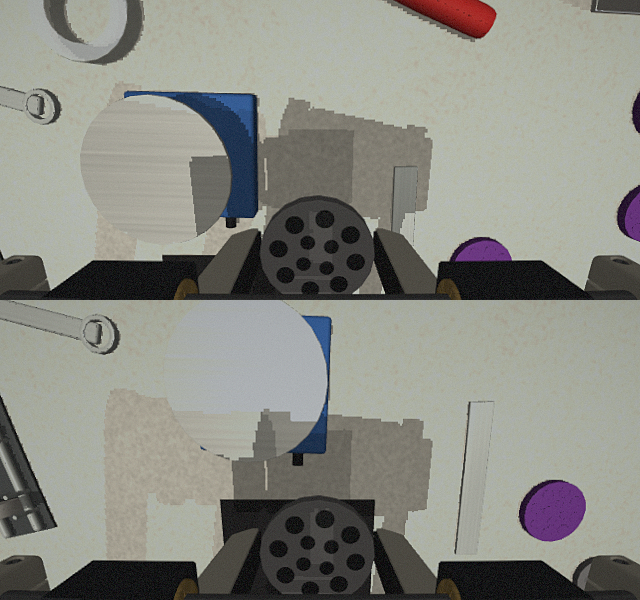

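w6: plate spans columns 80–231, rows 94–243 (centre ≈(155.5,168.5)). w7: columns 165–328, its bottom at row ≈160, centre ≈(246.5,79). The blue base corners are seen too.

```bash
python3 - <<'E'
from h import *
W=viewer.get_calibration('wrist');T=viewer.get_calibration('top');S=viewer.get_calibration('scene')
def L(f): d=np.load(f);c=dict(W);c['R']=d['R'];c['t']=d['t'];return c
a,b=L('w6c.npz'),L('w7c.npz')
print(tri([(a,(155.5,168.5)),(b,(246.5,79))]))
t=cv2.imread('pics/top0.png');H=cv2.cvtColor(t,cv2.COLOR_BGR2HSV);g=cv2.cvtColor(t,cv2.COLOR_BGR2GRAY)
print(g[182,270:330:2].tolist(),g[155:212:2,299].tolist(),H[182,270:330:3,1].tolist())
for z in(.06,.07,.08,.09,.1):
    P=plane(a,[(80,165),(231,172),(150,94.5),(160,243)],z);Q=plane(b,[(165,80),(328,78)],z)
    print(z,(P[0]+P[1])[:2]/2,np.linalg.norm(P[0]-P[1]),np.linalg.norm(P[2]-P[3]),(Q[0]+Q[1])[:2]/2,np.linalg.norm(Q[0]-Q[1]))
im=cv2.imread('pics/w6.png');B=cv2.inRange(cv2.cvtColor(im,cv2.COLOR_BGR2HSV),(95,120,20),(125,255,255));ys,xs=np.nonzero(B);print('blue w6',xs.min(),xs.max(),ys.min(),ys.max())
print('base corners w6',plane(a,[(125,93),(257,93),(257,216)],.022))
E
```

```text
(array([0.61865326, 0.03797079, 0.08403731]), [array([1.3, 1.1]), array([-1.2, -1.3])])
[110, 110, 110, 110, 101, 104, 110, 112, 111, 111, 112, 112, 112, 111, 111, 111, 112, 111, 112, 111, 111, 111, 116, 39, 114, 110, 110, 111, 110, 109] [109, 110, 110, 111, 111, 111, 112, 111, 111, 110, 111, 112, 110, 111, 111, 111, 110, 111, 112, 111, 114, 18, 23, 113, 110, 110, 109, 110, 109] [9, 14, 9, 26, 7, 18, 16, 18, 15, 16, 16, 18, 15, 18, 16, 31, 9, 7, 7, 14]
0.06 [0.61468761 0.05164242] 0.1174371532332234 0.1163616403516586 [0.6196422  0.04252775] 0.11630355100829201
0.07 [0.61667857 0.04655378] 0.11260631769974859 0.11157504657389673 [0.61897474 0.04047639] 0.11152926680403835
0.08 [0.61866953 0.04146515] 0.1077754821662738 0.106788452796135 [0.61830728 0.03842503] 0.1067549825997847
0.09 [0.62066049 0.03637651] 0.10294464663279901 0.10200185901837325 [0.61763983 0.03637368] 0.1019806983955311
0.1 [0.62265145 0.03128788] 0.09811381109932422 0.0972152652406114 [0.61697237 0.03432232] 0.09720641419127746
blue w6 3 639 91 399
base corners w6 [[ 0.67140766  0.08802717  0.022     ]
 [ 0.67021884 -0.02293497  0.022     ]
 [ 0.56270084 -0.017693    0.022     ]]
```

Call:
apply_moves([
  [50,[46,-22,0],0],
  [50,[45.5,-22.5,0],0],
  [50,[0,0,15],0],
  [50,[0,0,15],0],
  [50,[0,0,4],0],
])

```text
t: 6.3
tool_pos: [0.6161, 0.0366, 0.2866]
orientation: [3.141, -0.0, -0.006]
force: [0.2, 0.5, -0.3]
opening: 0.0616
```

```bash
python3 - <<'E'
from h import *
W=viewer.get_calibration('wrist')
def L(f): d=np.load(f);c=dict(W);c['R']=d['R'];c['t']=d['t'];return c
a=L('w6c.npz')
P=plane(a,[(260,252),(374,252),(317,196)],.1438);print('grid rel TCP',(P[0]+P[1])/2-[.5862,-.0728,0],P[2]-[.5862+.031,-.0728,0])
for k in range(3):
    s=robot.read_state();print(s['t'],s['tool_pos'],s['force']);c,im=snap('wrist','w8.png')
cv2.imwrite('pics/w8c.png',im[:330])
E
```

```text
grid rel TCP [-0.00043205  0.00054622  0.1438    ] [-0.00027008  0.00053396  0.1438    ]
6.3 [0.61614097 0.03661567 0.28660431] [ 0.17786371  0.53541137 -0.34130928]
6.35 [0.61623343 0.03672958 0.2870023 ] [-0.70564196  0.13065228 -0.10132988]
6.4 [0.61649692 0.03683617 0.28800015] [-1.43727869 -0.04635963  0.43601269]
```

View pics/w8c.png

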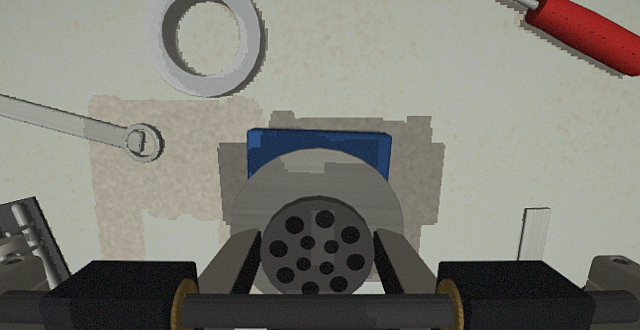

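Plate spans columns 231–403 with its far edge at row 148; the grid spans columns 260–374 with its far edge at row 196.

```bash
python3 - <<'E'
from h import *
c=viewer.get_calibration('wrist');s=robot.read_state();print(s['t'],s['tool_pos'],s['force'])
for z in(.082,.0865,.09):
  P=plane(c,[(231,222),(403,222),(317,148)],z);print(z,P[2][0]-.052,(P[0]+P[1])[1]/2,P[1]-P[0])
P=plane(c,[(248,129),(391,134)],.022);print(P)
E
```

```text
6.45 [0.61684864 0.03697389 0.28888027] [ 0.29615148 -0.60676527 -0.95694673]
0.082 0.6160709852630545 0.03764421706987716 [-0.00014143 -0.10520944  0.        ]
0.0865 0.616688379282221 0.03764701903709047 [-0.00013803 -0.10267996  0.        ]
0.09 0.6171685746304617 0.03764919834492304 [-0.00013539 -0.10071259  0.        ]
[[ 0.67416666  0.08903107  0.022     ]
 [ 0.67035564 -0.01791629  0.022     ]]
```

Call:
apply_moves([
  [50,[0,0,1],0],
  [50,[0,0,1],0],
  [50,[0,0,1],0],
  [50,[0,0,1],0],
  [50,[0,0,0],0],
])

```text
t: 7.08
tool_pos: [0.6173, 0.0376, 0.2846]
orientation: [-3.142, -0.001, 0.0]
force: [-0.1, -0.2, -0.2]
opening: 0.0615
```

Call:
apply_moves([
  [50,[0,0,1],0],
  [50,[0,0,1],0],
  [50,[0,0,1],0],
  [50,[0,0,0],0],
  [50,[0,0,0],0],
])

```text
t: 7.7
tool_pos: [0.6173, 0.0376, 0.2817]
orientation: [-3.142, -0.001, 0.0]
force: [0.4, -0.6, -0.6]
opening: 0.0618
```

Call:
apply_moves([
  [50,[0,0,1],0],
  [50,[0,0,1],0],
  [50,[0,0,1],0],
  [50,[0,0,0],0],
  [50,[0,0,0],0],
])

```text
t: 8.32
tool_pos: [0.6173, 0.0376, 0.2787]
orientation: [-3.142, -0.001, 0.0]
force: [0.1, -0.2, -0.2]
opening: 0.0614
```

```bash
python3 - <<'E'
from h import *
for k in range(4):
    s=robot.read_state();print(s['tool_pos'][2],s['force'].round(2),s['wrist_torque'].round(3));viewer.read_camera('wrist')
E
```

```text
0.27873792619311605 [ 0.07 -0.21 -0.16] [ 0.045 -0.025  0.023]
0.27878085068740166 [-0.18  0.17 -0.  ] [0.015 0.004 0.019]
0.2787709956076478 [ 0.22 -0.05  0.12] [-0.024  0.011 -0.028]
0.27878681581547476 [ 0.18  0.32 -0.28] [0.043 0.016 0.013]
```

Call:
apply_moves([
  [50,[0,0,1],0],
  [50,[0,0,1],0],
  [50,[0,0,0],0],
  [50,[0,0,0],0],
])

```text
t: 9.02
tool_pos: [0.6174, 0.0375, 0.277]
orientation: [3.142, 0.001, 0.0]
force: [-1.3, 0.4, 2.0]
opening: 0.0616
```

```bash
python3 - <<'E'
from h import *
for k in range(4):
    s=robot.read_state();print(s['tool_pos'][2],s['force'].round(2),s['wrist_torque'].round(3));viewer.read_camera('wrist')
E
```

```text
0.27695907750741966 [-1.35  0.37  1.99] [-0.017  0.118  0.023]
0.2769599919675886 [-0.23 -0.02  1.91] [-0.039  0.136  0.005]
0.27691766512279326 [-0.85 -0.71  1.95] [0.005 0.15  0.003]
0.27688783098648617 [-0.14  1.11  0.95] [-0.02   0.145  0.011]
```

Contact: force rose by about 2 N at TCP z 0.2769, so the plate's top is at about 0.088. I release and lift.

Call:
apply_moves([
  [66,[0,0,0],0],
  [75,[0,0,0],0],
  [80,[0,0,0],0],
  [80,[0,0,0],0],
  [80,[0,0,0],0],
])

```text
t: 9.85
tool_pos: [0.6173, 0.0375, 0.2767]
orientation: [3.142, 0.001, 0.0]
force: [-0.8, -0.4, -0.5]
opening: 0.08
```

Call:
apply_moves([
  [80,[0,0,-10],0],
  [80,[0,0,-40],0],
  [80,[0,0,-50],0],
  [80,[-40,0,0],0],
  [80,[0,0,0],0],
])

```text
t: 10.48
tool_pos: [0.5757, 0.0377, 0.3776]
orientation: [-3.142, -0.002, -0.0]
force: [1.1, 0.1, -0.2]
opening: 0.0802
```

Call:
apply_moves([
  [80,[-50,0,0],0],
  [80,[0,0,0],0],
  [80,[0,0,0],0],
])

```text
t: 10.85
tool_pos: [0.528, 0.0374, 0.3777]
orientation: [3.142, 0.001, 0.003]
force: [0.4, -0.4, 0.8]
opening: 0.0798
```

```bash
python3 - <<'E'
from h import *
s=robot.read_state();print(s['t'],s['tool_pos'],s['force'])
c,im=snap('wrist','w9.png')
p=proj(c,(.617,.0375,.098));print(p)
g=cv2.GaussianBlur(cv2.cvtColor(im,cv2.COLOR_BGR2GRAY),(0,0),.7)
print(g[int(p[1]),int(p[0])-90:int(p[0])+91:6].tolist())
x=int(p[0]);y=int(p[1]);print(g[max(0,y-90):y+91:6,x].tolist())
cv2.imwrite('pics/w9c.png',im[:300])
E
```

```text
10.85 [0.52802956 0.0374491  0.37767187] [ 0.42852289 -0.35427342  0.7836537 ]
[317.69017288  86.09766949]
[171, 173, 173, 172, 159, 176, 174, 176, 172, 118, 48, 47, 120, 121, 122, 121, 103, 74, 120, 120, 118, 120, 176, 175, 174, 176, 173, 172, 173, 174, 174]
[166, 166, 169, 170, 171, 172, 172, 173, 118, 104, 47, 120, 118, 120, 122, 120, 122, 122, 121, 59, 73, 78, 135, 105, 105, 106, 99, 101, 102, 101]
```

View pics/w9c.png

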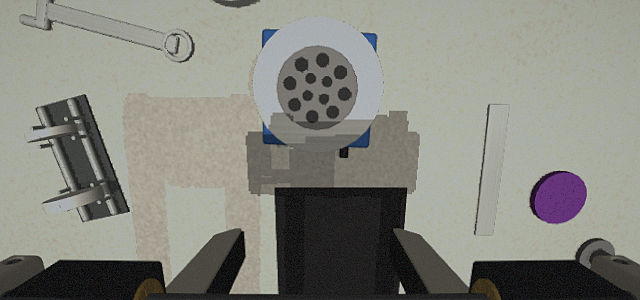

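Released: plate centred at (318,82), grid at (317,87), lying flat. The rack is at left, with the large disc at about (73,200). Next I look at the rack, aligning the tool yaw with it.

Call:
apply_moves([
  [85,[-17,-60,0],0],
  [85,[-17,-60,0],0],
  [85,[-17,-60,0],0],
  [85,[-17,-60,0],0],
  [85,[0,0,0],-0.12],
])

```text
t: 11.52
tool_pos: [0.4586, 0.2819, 0.3775]
orientation: [-3.133, -0.201, -0.002]
force: [-0.5, -1.3, -0.4]
opening: 0.0853
```

Call:
apply_moves([
  [85,[0,0,0],-0.12],
  [85,[0,0,0],0],
  [85,[0,0,0],0],
])

```text
t: 11.9
tool_pos: [0.4598, 0.2775, 0.377]
orientation: [-3.119, -0.372, -0.001]
force: [0.7, 0.0, 1.2]
opening: 0.0851
```

```bash
python3 - <<'E'
from h import *
W=viewer.get_calibration('wrist')
s=robot.read_state();print(s['t'],s['tool_pos'],s['orientation'],s['force'])
c,im=snap('wrist','w10.png');np.savez('w10c.npz',R=c['R'],t=c['t'])
P=[proj(c,(.506,.292,z)) for z in(.0,.0645)];print(P)
x,y=P[1].astype(int)
y0=max(0,y-110);x0=max(0,x-160)
cr=im[y0:y0+220,x0:x0+320];print(x0,y0)
cv2.imwrite('pics/w10c.png',cv2.resize(cr,None,fx=2.5,fy=2.5,interpolation=cv2.INTER_CUBIC))
E
```

```text
11.9 [0.45977787 0.2775017  0.37702089] [-3.11926005e+00 -3.72466147e-01 -8.00422084e-04] [0.73202239 0.0186852  1.19808398]
[array([314.19386325, 129.40774303]), array([313.65421014, 135.33036549])]
153 25
```

View pics/w10c.png

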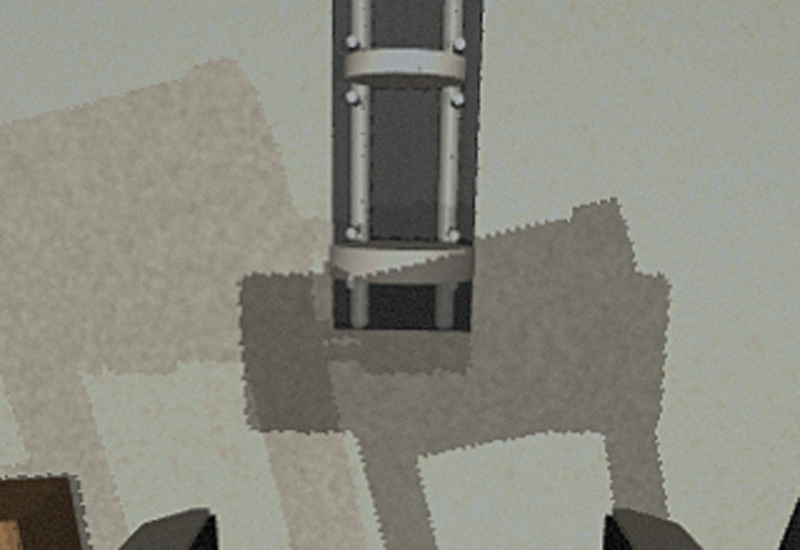

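The large disc's rim shows in the crop at columns 331–474, rows 247–281, i.e. image (314,130.6). The rack's near end is at image (314.4,157). Yaw is aligned with the rack.

```bash
python3 - <<'E'
from h import *
W=viewer.get_calibration('wrist');d=np.load('w10c.npz');c=dict(W);c['R']=d['R'];c['t']=d['t'];T=viewer.get_calibration('top');S=viewer.get_calibration('scene')
s=robot.read_state();print(s['tool_pos'],s['t'])
R=cv2.Rodrigues(s['orientation'])[0];ax=R[:,0];print('toolx',ax)
D=plane(c,[(313.9,130.6)],.0645)[0];E=plane(c,[(314.4,157)],.004)[0]+ax*.0325
print('disc by top',D,'by rack',E)
Q=plane(c,[(285.4,128),(342.6,128)],.0365);print('mid',Q.mean(0),np.linalg.norm(Q[0]-Q[1]))
# tri top of disc: top cam and wrist
t=cv2.imread('pics/top0.png');g=cv2.cvtColor(t,cv2.COLOR_BGR2GRAY)
print(g[208:232,204:234].tolist())
print('exp top',proj(T,D),proj(S,D))
E
```

```text
[0.45967859 0.27737917 0.37696468] 11.95
toolx [9.71802114e-01 2.35797510e-01 4.31787023e-04]
disc by top [0.51008457 0.29275044 0.0645    ] by rack [0.50911972 0.29260438 0.00401403]
mid [0.51020075 0.29291905 0.0365    ] 0.05529239715339288
[[109, 110, 110, 111, 117, 81, 40, 39, 118, 98, 15, 40, 42, 43, 41, 42, 43, 42, 43, 84, 120, 59, 37, 35, 62, 120, 112, 111, 111, 111], [110, 111, 110, 111, 116, 85, 41, 22, 108, 107, 23, 41, 43, 43, 40, 42, 43, 41, 40, 61, 119, 83, 32, 39, 66, 116, 114, 111, 111, 110], [111, 110, 110, 110, 113, 122, 54, 31, 91, 122, 47, 39, 43, 42, 41, 41, 43, 43, 38, 46, 114, 90, 14, 39, 36, 58, 118, 112, 110, 111], [109, 110, 109, 111, 111, 118, 64, 33, 69, 124, 85, 39, 42, 43, 41, 42, 42, 42, 40, 47, 105, 110, 32, 40, 40, 66, 117, 112, 111, 110], [110, 110, 111, 110, 111, 117, 84, 41, 37, 120, 93, 34, 41, 41, 41, 41, 41, 40, 38, 45, 102, 116, 49, 35, 40, 67, 120, 112, 110, 111], [110, 110, 110, 110, 112, 114, 83, 39, 19, 110, 102, 13, 39, 40, 39, 37, 36, 42, 45, 44, 72, 93, 32, 28, 37, 67, 117, 114, 110, 111], [110, 111, 110, 111, 110, 113, 101, 43, 30, 97, 1
[... 1813 characters left out ...]
79, 80, 74, 98, 119, 117, 115, 113, 112, 111], [109, 110, 110, 110, 111, 110, 109, 111, 112, 119, 62, 33, 46, 90, 21, 59, 81, 94, 83, 97, 119, 117, 115, 115, 112, 111, 112, 110, 110, 110], [110, 111, 111, 110, 110, 110, 110, 110, 111, 116, 81, 57, 78, 82, 75, 97, 117, 116, 115, 113, 112, 112, 111, 112, 110, 111, 111, 110, 110, 110], [110, 109, 109, 110, 110, 110, 110, 109, 111, 113, 98, 94, 115, 115, 116, 115, 111, 111, 112, 111, 111, 111, 111, 110, 110, 110, 110, 110, 111, 111], [110, 110, 110, 110, 109, 110, 109, 110, 110, 111, 111, 113, 112, 112, 112, 111, 110, 110, 110, 110, 111, 109, 111, 110, 111, 111, 110, 110, 110, 110]]
exp top [217.233136   216.41917451] [430.90127479 265.66241223]
```

Disc at (0.510, 0.2927); three estimates agree within 1 mm. I'll grip it across its level diameter with the tips 5 mm below centre, so it can pivot in the pads.

Call:
apply_moves([
  [85,[52.5,-3,20],0],
  [85,[0,0,60],0],
  [85,[0,0,55],0],
  [85,[0,0,15],0],
  [85,[0,0,0],0],
], grip_force=8)

```text
t: 12.58
tool_pos: [0.5095, 0.2927, 0.2268]
orientation: [3.119, 0.376, -0.002]
force: [0.2, -0.1, 0.2]
opening: 0.0851
```

```bash
python3 - <<'E'
from h import *
c,im=snap('wrist','w11.png');s=robot.read_state();print(s['t'],s['tool_pos'],s['orientation'],s['force'],s['opening'],delta(.510,.2927,.2175))
for X in((.510,.2927,.0645),(.510,.2927,.0365)): print(proj(c,X))
g=cv2.cvtColor(im,cv2.COLOR_BGR2GRAY);x,y=proj(c,(.510,.2927,.0645)).astype(int)
print(g[y-40:y+60:3,x].tolist()); print(g[y,x-90:x+91:5].tolist(), y)
E
```

```text
12.625 [0.51023368 0.29313422 0.22863438] [-3.11831264 -0.37622229 -0.00317025] [-0.88534662  0.52524154  0.67531602] 0.08532082073081469 [-0.4  0.4 11.1]
[317.97923733 265.4274357 ]
[317.77755425 241.53923983]
[78, 77, 74, 74, 75, 75, 79, 75, 74, 73, 80, 104, 107, 107, 110, 106, 103, 98, 172, 167, 171, 170, 169, 44, 33, 42, 36, 44, 35, 38, 47, 43, 46, 40]
[30, 11, 124, 174, 162, 167, 158, 158, 82, 81, 91, 101, 101, 106, 102, 100, 104, 103, 105, 121, 127, 126, 126, 130, 100, 92, 86, 123, 111, 103, 175, 172, 167, 169, 96, 9, 17] 265
```

```bash
python3 - <<'E'
from h import *
im=cv2.imread('pics/w11.png')
for x in(290,305,318,330,345): print(x,[tuple(im[y,x].tolist()) for y in range(250,296,4)])
E
```

```text
290 [(74, 80, 81), (89, 98, 101), (91, 98, 100), (93, 100, 103), (96, 100, 105), (93, 100, 103), (90, 97, 101), (87, 94, 98), (85, 92, 95), (91, 101, 100), (89, 97, 97), (39, 37, 36)]
305 [(75, 79, 82), (68, 74, 74), (98, 105, 110), (100, 108, 109), (95, 103, 106), (96, 103, 106), (99, 107, 111), (91, 99, 103), (91, 100, 105), (85, 93, 94), (84, 91, 96), (34, 39, 39)]
318 [(68, 74, 75), (70, 75, 77), (97, 103, 106), (97, 106, 110), (100, 107, 110), (98, 101, 107), (100, 107, 111), (168, 181, 175), (157, 171, 167), (156, 170, 168), (157, 171, 167), (47, 48, 47)]
330 [(67, 74, 73), (71, 73, 77), (118, 127, 131), (116, 127, 131), (121, 131, 132), (91, 100, 102), (98, 106, 109), (164, 173, 171), (159, 169, 168), (160, 170, 166), (161, 171, 168), (45, 45, 48)]
345 [(70, 75, 77), (116, 123, 127), (113, 123, 126), (114, 122, 125), (95, 102, 102), (92, 100, 101), (165, 179, 174), (164, 168, 163), (163, 169, 165), (157, 174, 170), (163, 173, 168), (45, 46, 48)]
```

Call:
apply_moves([
  [85,[-1,0.4,8],0],
  [85,[0,0,3],0],
  [85,[0,0,0],0],
  [52,[0,0,0],0],
  [52,[0,0,0],0],
])

```text
t: 13.25
tool_pos: [0.5086, 0.2923, 0.216]
orientation: [-3.119, -0.377, -0.0]
force: [0.1, 0.5, 0.1]
opening: 0.0693
```

Call:
apply_moves([
  [52,[0,0,0],0],
  [52,[0,0,0],0],
  [52,[0,0,-3],0],
  [52,[0,0,-25],0],
  [52,[0,0,-50],0],
])

```text
t: 13.88
tool_pos: [0.5074, 0.2916, 0.2918]
orientation: [3.117, 0.377, -0.009]
force: [0.8, 0.1, -0.8]
opening: 0.0555
```

Call:
apply_moves([
  [52,[0,0,0],0.12],
  [52,[0,0,0],0.12],
  [52,[0,0,0],0],
  [52,[0,0,0],0],
])

```text
t: 14.38
tool_pos: [0.5084, 0.2922, 0.2935]
orientation: [3.141, 0.005, -0.001]
force: [-0.5, -0.3, -0.5]
opening: 0.0554
```

```bash
python3 - <<'E'
from h import *
s=robot.read_state();print(s['t'],s['tool_pos'],s['orientation'],s['opening'],s['force']);c,im=snap('wrist','w12.png')
for x in(290,318,345): print(x,[tuple(im[y,x].tolist()) for y in range(200,296,6)])
d=np.load('w10c.npz')
t=cv2.imread('pics/w9.png')
print(delta(.45,.0,None))
# mat edge in top
T=viewer.get_calibration('top');print(plane(T,[(286,214.5),(333,214.5),(286,262),(333,262)],.003))
E
```

```text
14.375 [0.50843699 0.29215081 0.29351967] [ 3.14129937e+00  5.41076637e-03 -6.20823807e-04] 0.05543034294330435 [-0.5409676  -0.33283807 -0.52385363]
290 [(37, 40, 42), (42, 46, 45), (38, 35, 39), (41, 45, 40), (72, 77, 80), (74, 82, 82), (73, 78, 83), (74, 77, 80), (74, 76, 79), (72, 75, 80), (75, 77, 80), (95, 100, 106), (93, 103, 104), (92, 98, 104), (110, 117, 122), (151, 163, 164)]
318 [(34, 41, 36), (46, 41, 43), (42, 42, 44), (46, 43, 46), (72, 75, 77), (71, 77, 76), (72, 75, 79), (74, 75, 78), (71, 77, 79), (70, 75, 77), (70, 76, 79), (99, 109, 113), (99, 105, 109), (104, 110, 113), (97, 106, 107), (144, 157, 163)]
345 [(34, 35, 33), (54, 58, 61), (79, 82, 84), (80, 86, 85), (93, 99, 98), (68, 72, 77), (70, 76, 77), (70, 80, 80), (69, 74, 78), (74, 78, 81), (70, 78, 78), (91, 97, 100), (91, 99, 104), (90, 100, 102), (84, 92, 96), (110, 121, 123)]
[-5.93e+01  2.92e+02  1.00e-01]
[[ 0.51350992  0.08267475  0.003     ]
 [ 0.50974394 -0.06788421  0.003     ]
 [ 0.36202417  0.08601231  0.003     ]
 [ 0.35822119 -0.06373416  0.003     ]]
```

Disc gripped at its diameter (55.4 mm). I carry it to the mat.

Call:
apply_moves([
  [52,[-10,57,0],0],
  [52,[-10,57,0],0],
  [52,[-10,56,0],0],
  [52,[-10,56,0],0],
  [52,[-8,56,0],0],
])

```text
t: 15.05
tool_pos: [0.4601, 0.0086, 0.2939]
orientation: [3.141, 0.005, 0.001]
force: [1.0, 0.5, -0.9]
opening: 0.0556
```

Call:
apply_moves([
  [52,[0,0,40],0],
  [52,[0,0,30],0],
  [52,[0,0,8],0],
  [52,[0,0,0],0],
  [52,[0,0,0],0],
])

```text
t: 15.68
tool_pos: [0.4616, 0.0103, 0.2172]
orientation: [3.141, 0.003, 0.004]
force: [0.2, 0.9, 0.1]
opening: 0.0557
```

Call:
apply_moves([
  [52,[0,0,1],0],
  [52,[0,0,1],0],
  [52,[0,0,1],0],
  [52,[0,0,0],0],
  [52,[0,0,0],0],
])

```text
t: 16.3
tool_pos: [0.4607, 0.0102, 0.2127]
orientation: [-3.142, -0.001, 0.0]
force: [-0.7, 0.1, -1.2]
opening: 0.056
```

Call:
apply_moves([
  [52,[0,0,1],0],
  [52,[0,0,1],0],
  [52,[0,0,0],0],
  [52,[0,0,0],0],
])

```text
t: 16.8
tool_pos: [0.4608, 0.0102, 0.2107]
orientation: [-3.142, -0.001, 0.0]
force: [-0.2, -0.1, -0.1]
opening: 0.0557
```

Call:
apply_moves([
  [52,[0,0,1],0],
  [52,[0,0,0.5],0],
  [52,[0,0,0],0],
  [52,[0,0,0],0],
])

```text
t: 17.3
tool_pos: [0.4613, 0.0103, 0.2101]
orientation: [-3.142, -0.001, -0.002]
force: [-1.5, 0.9, 6.4]
opening: 0.0554
```

Contact at the predicted height (6 N). Next I pivot the disc down about its lower corner.

Call:
apply_moves([
  [52,[-5,0,-0.3],0],
  [52,[-5,0,0.2],0],
  [52,[-4.9,0,1.2],0],
  [52,[-4.6,0,1.9],0],
  [52,[0,0,0],0],
])

```text
t: 17.92
tool_pos: [0.4405, 0.0102, 0.2057]
orientation: [3.142, 0.001, -0.002]
force: [-0.6, -0.6, 2.6]
opening: 0.0559
```

```bash
python3 - <<'E'
from h import *
c,im=snap('wrist','w13.png');cv2.imwrite('pics/w13c.png',im[120:320,180:460])
s=robot.read_state();print(s['force'],s['opening'],s['tool_pos'],proj(c,s['tool_pos']+[0,0,-.1795]))
g=cv2.cvtColor(im,cv2.COLOR_BGR2GRAY);print([(y,im[y,318].tolist()) for y in range(170,300,6)])
E
```

```text
[-1.46188376 -0.19933597  2.09360302] 0.05581972825154951 [0.44073969 0.01017356 0.20588695] [318.33355743 250.28743944]
[(170, [35, 35, 37]), (176, [19, 24, 16]), (182, [39, 34, 37]), (188, [30, 30, 31]), (194, [28, 31, 29]), (200, [126, 135, 139]), (206, [148, 156, 163]), (212, [146, 158, 162]), (218, [147, 157, 161]), (224, [150, 159, 164]), (230, [149, 158, 162]), (236, [151, 158, 164]), (242, [150, 159, 164]), (248, [145, 159, 161]), (254, [149, 159, 164]), (260, [148, 157, 163]), (266, [143, 153, 158]), (272, [136, 144, 149]), (278, [134, 144, 146]), (284, [132, 143, 146]), (290, [134, 144, 146]), (296, [38, 41, 42])]
```

The face now shows in rows 200–266 with the rim below, so the disc is tilting as intended. I continue.

Call:
apply_moves([
  [52,[-4.2,0,2.7],0],
  [52,[-3.6,0,3.4],0],
  [52,[-3.1,0,4.0],0],
  [52,[-2.2,0,4.0],0],
  [52,[-1.5,0,1.6],0],
])

```text
t: 18.6
tool_pos: [0.4264, 0.0102, 0.1901]
orientation: [-3.141, -0.001, 0.0]
force: [1.2, -0.5, 1.0]
opening: 0.0554
```

```bash
python3 - <<'E'
from h import *
c,im=snap('wrist','w14.png')
s=robot.read_state();print(s['force'],s['opening'],s['tool_pos'],proj(c,s['tool_pos']+[0,0,-.1795]))
print([(y,im[y,318].tolist()) for y in range(150,300,6)])
E
```

```text
[-0.39654252  0.00257624  1.13147123] 0.055828848936228186 [0.42632168 0.01017765 0.19002285] [318.39280943 250.93961212]
[(150, [28, 27, 26]), (156, [32, 38, 36]), (162, [28, 29, 30]), (168, [32, 37, 39]), (174, [26, 28, 22]), (180, [19, 3, 15]), (186, [26, 28, 29]), (192, [29, 32, 35]), (198, [163, 176, 180]), (204, [166, 175, 178]), (210, [161, 173, 178]), (216, [188, 201, 206]), (222, [191, 205, 212]), (228, [190, 206, 211]), (234, [190, 203, 208]), (240, [186, 200, 206]), (246, [191, 205, 211]), (252, [189, 207, 210]), (258, [188, 202, 209]), (264, [188, 200, 208]), (270, [189, 203, 207]), (276, [151, 162, 167]), (282, [156, 166, 170]), (288, [151, 164, 168]), (294, [59, 62, 67])]
```

Call:
apply_moves([
  [62,[0,0,0],0],
  [80,[0,0,0],0],
  [80,[0,0,0],0],
  [80,[0,0,-30],0],
  [80,[-20,0,-50],0],
])

```text
t: 19.27
tool_pos: [0.4061, 0.0102, 0.2701]
orientation: [-3.141, -0.001, 0.006]
force: [1.1, 0.3, 1.0]
opening: 0.0798
```

Call:
apply_moves([
  [80,[-30,0,0],0],
  [80,[0,0,0],0],
  [80,[0,0,0],0],
])

```text
t: 19.65
tool_pos: [0.377, 0.0101, 0.2704]
orientation: [-3.142, -0.001, -0.001]
force: [-0.1, -0.5, 0.4]
opening: 0.0799
```

```bash
python3 - <<'E'
from h import *
c,im=snap('wrist','w15.png')
s=robot.read_state();print(s['t'],s['force'],s['opening'],s['tool_pos'],s['orientation'])
p=proj(c,(.42,.01,.015));print(p);x,y=p.astype(int)
g=cv2.GaussianBlur(cv2.cvtColor(im,cv2.COLOR_BGR2GRAY),(0,0),.7)
m=np.zeros_like(g);m[max(0,y-75):y+75,x-75:x+75]=g[max(0,y-75):y+75,x-75:x+75]>100
e,h,st=blob(m,p);print(e,st);P=plane(c,h,.015);print(cv2.minEnclosingCircle((P[:,:2]*1000).astype(np.float32)),P.min(0),P.max(0),plane(c,[e[0]],.015))
cv2.imwrite('pics/w15m.png',m*255)
# top cam too
T,t=snap('top','top2.png')
E
```

```text
19.7 [ 0.46266123  0.61383464 -0.35618513] 0.08014125098594507 [0.37711415 0.01010028 0.27032   ] [-3.14154379e+00 -1.04152222e-03  5.91851680e-05]
[318.00173724 150.43386735]
((316.7044677734375, 138.25595092773438), (76.685791015625, 77.71544647216797), 19.852235794067383) [ 279  100   77   78 4682]
((427.8135986328125, 10.770683288574219), 27.82727813720703) [ 0.40033266 -0.01659194  0.015     ] [0.45520462 0.03809745 0.015     ] [[0.42874408 0.01093163 0.015     ]]
```

The disc lies flat on the mat: a 55.6 mm circle at (0.428, 0.0107). I re-grip it with the tips 3 mm above its underside.

Call:
apply_moves([
  [80,[50.7,-0.6,10],0],
  [80,[0,0,40],0],
  [80,[0,0,28.3],0],
  [80,[0,0,0],0],
  [50,[0,0,0],0],
], grip_force=10)

```text
t: 20.38
tool_pos: [0.4275, 0.0108, 0.1915]
orientation: [-3.141, -0.001, 0.003]
force: [0.2, 0.0, 0.1]
opening: 0.074
```

Call:
apply_moves([
  [50,[0,0,0],0],
  [50,[0,0,0],0],
  [50,[0,0,0],0],
  [50,[0,0,-3],0],
  [50,[0,0,-40],0],
])

```text
t: 21.0
tool_pos: [0.4256, 0.0109, 0.2332]
orientation: [-3.141, -0.001, 0.01]
force: [1.0, 0.2, -0.3]
opening: 0.0557
```

Call:
apply_moves([
  [50,[0,0,-50],0],
  [50,[0,0,-30],0],
  [50,[0,0,0],0],
  [50,[0,0,0],0],
])

```text
t: 21.5
tool_pos: [0.427, 0.0108, 0.3143]
orientation: [-3.141, -0.001, 0.002]
force: [-0.4, -0.2, -0.7]
opening: 0.0556
```

```bash
python3 - <<'E'
from h import *
s=robot.read_state();print(s['t'],s['force'],s['opening'],s['tool_pos'],s['orientation'])
c,im=snap('wrist','w16.png')
# held disc
q=proj(c,s['tool_pos']+[0,0,-.177]);print('held exp',q)
for y in range(int(q[1])-55,int(q[1])+50,8): print(y,[tuple(im[y,x].tolist()) for x in (300,318,336)])
# plate & grid
W=proj(c,(.617,.0376,.098));print('grid exp',W)
e,h,st=darkdisc(im,W,th=140,r=45);P=plane(c,h,.098);print(e,st,cv2.minEnclosingCircle((P[:,:2]*1000).astype(np.float32)))
E
```

```text
21.5 [-0.39604704 -0.20244011 -0.71744982] 0.0556113092601728 [0.42695795 0.01080833 0.3143001 ] [-3.14145947e+00 -1.26508185e-03  1.53879695e-03]
held exp [318.36506606 252.68940238]
197 [(1, 11, 4), (83, 90, 93), (22, 20, 18)]
205 [(114, 122, 126), (119, 130, 134), (92, 96, 98)]
213 [(120, 129, 132), (146, 157, 162), (119, 129, 132)]
221 [(119, 129, 133), (145, 156, 161), (118, 128, 131)]
229 [(118, 125, 132), (147, 156, 161), (120, 128, 133)]
237 [(125, 135, 138), (141, 153, 160), (121, 129, 134)]
245 [(119, 129, 130), (146, 155, 159), (120, 128, 130)]
253 [(118, 127, 130), (142, 154, 157), (117, 125, 127)]
261 [(118, 124, 130), (147, 156, 160), (123, 131, 135)]
269 [(123, 129, 132), (118, 128, 132), (116, 126, 128)]
277 [(149, 159, 163), (145, 156, 162), (121, 128, 133)]
285 [(119, 128, 132), (114, 124, 128), (117, 122, 130)]
293 [(151, 160, 167), (148, 160, 167), (121, 134, 135)]
301 [(52, 53, 50), (49, 49, 50), (52, 50, 49)]
grid exp [ 265.37497877 -126.81507981]
((266.633056640625, 13.873364448547363), (37.60466384887695, 131.8097381591797), 90.71053314208984) [ 220    0   90   33 2614] ((550.0776977539062, 40.22039794921875), 25.45949363708496)
```

Call:
apply_moves([
  [50,[56,-13.5,0],0],
  [50,[57,-13.5,0],0],
  [50,[0,0,0],0],
  [50,[0,0,0],0],
  [50,[0,0,0],0],
])

```text
t: 22.18
tool_pos: [0.5393, 0.0377, 0.3152]
orientation: [3.142, 0.001, -0.0]
force: [-0.4, 0.7, -0.2]
opening: 0.0557
```

```bash
cat >> h.py <<'E'
def ringdark(im,c,X,lo=125,r=58):
    "centre of dark disc on light plate, circle fit on plane"
    p=proj(c,X);e,h,st=darkdisc(im,p,th=lo,r=r);P=plane(c,h,X[2]);(x,y),rr=cv2.minEnclosingCircle((P[:,:2]*1000).astype(np.float32))
    return p,e[0],e[1],st,(round(x,1),round(y,1),round(rr,1)),plane(c,[e[0]],X[2])[0]
E
python3 - <<'E'
from h import *
s=robot.read_state();print(s['t'],s['force'],s['opening'],s['tool_pos'],s['orientation'])
c,im=snap('wrist','w17.png')
for lo in (125,145): print(ringdark(im,c,(.617,.0376,.098),lo))
q=proj(c,s['tool_pos']+[0,0,-.177]);print('held',q,proj(c,s['tool_pos']+[.028,0,-.177]))
g=cv2.cvtColor(im,cv2.COLOR_BGR2GRAY);p=proj(c,(.617,.0376,.098)).astype(int)
print(p,g[p[1],p[0]-96:p[0]+97:6].tolist());print(g[0:p[1]+150:5,p[0]+6].tolist())
E
```

```text
22.175 [-0.39987515  0.68799844 -0.21684987] 0.05571860263669892 [0.5393358  0.03765396 0.31518549] [ 3.14152444e+00  8.75550892e-04 -4.83404389e-04]
(array([318.15796242, 100.20660486]), (317.3893737792969, 130.7388916015625), (119.52925872802734, 170.14266967773438), array([  260,    47,   116,   111, 10041], dtype=int32), (605.0, 38.0, 41.0), array([0.59941006, 0.03805152, 0.098     ]))
(array([318.15796242, 100.20660486]), (317.2433776855469, 130.0733184814453), (119.56230163574219, 169.44384765625), array([  260,    47,   116,   111, 10802], dtype=int32), (605.1, 38.0, 41.1), array([0.59980199, 0.03813839, 0.098     ]))
held [318.32568353 252.89084979] [318.36053224 202.19482012]
[318 100] [154, 158, 173, 171, 169, 172, 174, 151, 117, 42, 47, 34, 118, 115, 120, 119, 117, 124, 33, 109, 116, 118, 123, 117, 118, 174, 169, 171, 169, 173, 171, 167, 166]
[164, 165, 165, 166, 166, 170, 171, 171, 168, 171, 118, 120, 47, 45, 47, 64, 119, 120, 101, 49, 124, 119, 69, 49, 50, 108, 72, 73, 72, 73, 73, 97, 100, 99, 98, 104, 99, 91, 107, 108, 77, 111, 107, 135, 137, 136, 129, 133, 131, 133]
```

```bash
cat >> h.py <<'E'
def circ(P):
    A=np.c_[2*P[:,:2],np.ones(len(P))];s=np.linalg.lstsq(A,(P[:,:2]**2).sum(1),rcond=None)[0];return s[:2],np.sqrt(s[2]+s[:2]@s[:2])
E
python3 - <<'E'
from h import *
c=viewer.get_calibration('wrist');im=cv2.imread('pics/w17.png')
e,h,st=darkdisc(im,(318,100),th=145,r=58);k=h[(h[:,1]<98)];P=plane(c,k,.098);print(circ(P),len(k))
g=cv2.cvtColor(im,cv2.COLOR_BGR2GRAY).astype(int)
# plate edge: base blue & bench vs plate
b=im[:,:,0].astype(int);hs=cv2.cvtColor(im,cv2.COLOR_BGR2HSV)[:,:,1]
print(hs[100,215:425:5].tolist());print(hs[0:40:3,318].tolist())
s=robot.read_state();print(s['tool_pos'])
# far edge of held disc
print([(y,im[y,318].tolist()) for y in range(190,214,3)])
E
```

```text
(array([0.61564197, 0.03818844]), np.float64(0.030985595482054)) 20
[28, 34, 33, 31, 13, 14, 12, 12, 11, 12, 17, 15, 6, 20, 16, 11, 15, 17, 15, 15, 15, 15, 16, 22, 18, 17, 13, 13, 12, 15, 15, 15, 10, 14, 10, 12, 10, 11, 23, 19, 24, 24]
[17, 16, 12, 9, 9, 9, 9, 7, 10, 11, 12, 12, 7, 10]
[0.53945892 0.03761942 0.31568577]
[(190, [86, 95, 96]), (193, [97, 109, 110]), (196, [77, 84, 88]), (199, [69, 74, 78]), (202, [85, 91, 93]), (205, [104, 112, 114]), (208, [105, 112, 117]), (211, [102, 107, 113])]
```

Grid fits as a circle of radius 31.0 mm at z 0.098 (which also checks the height), centre (0.6156, 0.0382). I go above it and creep down.

Call:
apply_moves([
  [50,[38,-0.2,0],0],
  [50,[38.3,-0.2,0],0],
  [50,[0,0,15],0],
  [50,[0,0,9],0],
  [50,[0,0,0],0],
])

```text
t: 22.85
tool_pos: [0.6151, 0.0383, 0.29]
orientation: [-3.141, -0.001, 0.004]
force: [-0.2, -0.0, 0.0]
opening: 0.056
```

```bash
cat > rd.py <<'E'
from h import *
F=[]
for k in range(4):
    s=robot.read_state();F.append(s['force']);viewer.read_camera('wrist')
print(s['t'],s['tool_pos'],np.mean(F,0).round(2),s['opening'])
E
python3 rd.py
```

```text
23.0 [0.61618787 0.03832754 0.29184898] [-0.09 -0.19  0.12] 0.05557237954436533
```

Call:
apply_moves([
  [50,[0,0,1],0],
  [50,[0,0,1],0],
  [50,[0,0,0],0],
  [50,[0,0,0],0],
])

```text
t: 23.55
tool_pos: [0.6166, 0.0383, 0.2892]
orientation: [3.142, 0.001, -0.0]
force: [-0.3, -0.4, -1.0]
opening: 0.0554
```

```bash
python3 rd.py
```

```text
23.7 [0.61664605 0.03831305 0.28921047] [-0.03 -0.13 -0.69] 0.05577513759390514
```

Call:
apply_moves([
  [50,[-0.8,0,0.7],0],
  [50,[0,0,0.8],0],
  [50,[0,0,0],0],
  [50,[0,0,0],0],
])

```text
t: 24.25
tool_pos: [0.6158, 0.0383, 0.2877]
orientation: [-3.142, -0.001, -0.0]
force: [0.6, 0.9, -0.7]
opening: 0.0558
```

```bash
python3 rd.py
```

```text
24.4 [0.61584019 0.03830509 0.28776923] [ 0.2   0.01 -0.44] 0.05598735276686553
```

Call:
apply_moves([
  [50,[0,0,0.7],0],
  [50,[0,0,0],0],
  [50,[0,0,0],0],
])

```text
t: 24.82
tool_pos: [0.6158, 0.0383, 0.2872]
orientation: [-3.142, -0.001, -0.0]
force: [-1.5, 0.0, 0.9]
opening: 0.0561
```

```bash
python3 rd.py
```

```text
24.975 [0.61582327 0.03832648 0.28708975] [-0.85 -0.15  1.15] 0.05565012605177434
```

Contact at 0.2871 (+1.6 N). I release, lift and check.

Call:
apply_moves([
  [57,[0,0,0],0],
  [62,[0,0,0],0],
  [75,[0,0,0],0],
  [75,[0,0,0],0],
  [75,[0,0,0],0],
])

```text
t: 25.65
tool_pos: [0.6158, 0.0383, 0.287]
orientation: [-3.142, -0.001, -0.0]
force: [0.6, 0.1, 0.1]
opening: 0.0751
```

Call:
apply_moves([
  [75,[0,0,-10],0],
  [75,[0,0,-40],0],
  [75,[0,0,-45],0],
  [75,[-45,0,0],0],
  [75,[-45,0,0],0],
])

```text
t: 26.28
tool_pos: [0.5252, 0.0382, 0.3838]
orientation: [3.142, 0.001, 0.004]
force: [-0.2, -0.1, 0.0]
opening: 0.0749
```

Call:
apply_moves([
  [75,[0,0,0],0],
  [75,[0,0,0],0],
])

```text
t: 26.52
tool_pos: [0.5263, 0.0382, 0.3833]
orientation: [3.142, 0.001, 0.004]
force: [-0.0, 0.9, 0.2]
opening: 0.0754
```

```bash
python3 - <<'E'
from h import *
s=robot.read_state();print(s['t'],s['force'],s['opening'],s['tool_pos'],s['orientation'])
c,im=snap('wrist','w18.png')
p=proj(c,(.6157,.0382,.110));print(p);x,y=p.astype(int)
print([tuple(im[y,i].tolist()) for i in range(x-75,x+76,6)])
print([tuple(im[j,x].tolist()) for j in range(max(0,y-75),y+76,6)])
cv2.imwrite('pics/w18c.png',cv2.resize(im[0:y+75,x-100:x+100],None,fx=3,fy=3))
E
```

```text
26.525 [-0.0486891   0.94637606  0.23693865] 0.07540635617212164 [0.52626778 0.03820501 0.3832784 ] [3.14153761e+00 1.12873505e-03 3.88352470e-03]
[317.81943509  85.12928766]
[(159, 172, 168), (165, 173, 171), (120, 130, 133), (177, 174, 167), (177, 176, 170), (178, 175, 172), (110, 116, 117), (173, 171, 164), (178, 176, 170), (178, 175, 170), (172, 173, 166), (176, 175, 170), (175, 172, 168), (175, 174, 170), (180, 177, 171), (177, 174, 170), (177, 176, 171), (177, 171, 170), (174, 172, 166), (113, 117, 120), (175, 174, 168), (177, 173, 169), (176, 175, 170), (178, 174, 170), (162, 173, 167), (158, 174, 169)]
[(158, 169, 165), (164, 168, 164), (172, 168, 162), (169, 168, 163), (175, 171, 167), (171, 169, 165), (176, 174, 170), (174, 170, 167), (177, 174, 170), (174, 170, 164), (174, 171, 168), (176, 174, 171), (175, 173, 168), (178, 174, 170), (178, 172, 169), (174, 172, 166), (179, 177, 173), (178, 176, 168), (178, 175, 171), (67, 69, 73), (124, 132, 134), (105, 110, 111), (95, 100, 104), (98, 103, 105), (91, 93, 98), (86, 95, 98)]
```

View pics/w18c.png

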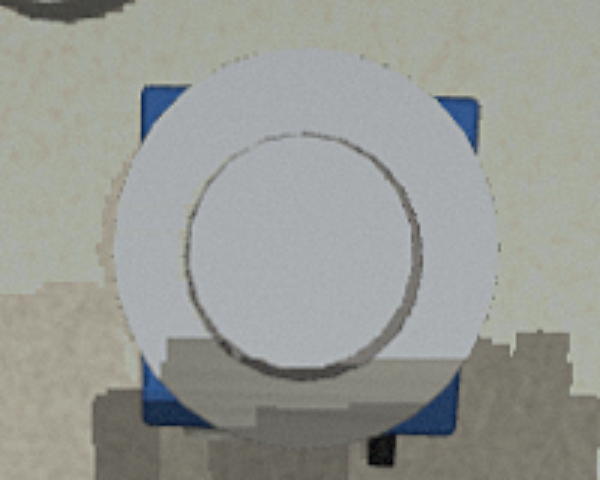

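The filter disc lies flat on the grid: disc spans crop columns 190–411, ring of grid 184–422, plate 115–497, all concentric within ~1.5 mm. My 12 views are now used, so I continue with numbers only. Cover next.

```bash
python3 - <<'E'
from h import *
c=viewer.get_calibration('wrist');print('element',plane(c,[(317.3,83.8)],.110), 'diam',plane(c,[(217+190/3,83.8),(217+411/3,83.8)],.110))
E
```

```text
element [[0.6169701  0.03855285 0.11      ]] diam [[0.61702389 0.06589573 0.11      ]
 [0.61700085 0.01140333 0.11      ]]
```

Call:
apply_moves([
  [60,[-27,48,-3],0],
  [60,[-27,48,-3],0],
  [60,[-27,48,-3],0],
  [60,[-27,48,-3],0],
  [60,[-27,48,-3],0],
])

```text
t: 27.2
tool_pos: [0.3908, -0.2038, 0.398]
orientation: [3.141, 0.001, 0.002]
force: [0.3, -0.5, -0.7]
opening: 0.0598
```

Call:
apply_moves([
  [60,[-27,48,-3],0],
  [60,[-27,48,-3],0],
  [60,[0,0,0],0],
  [60,[0,0,0],0],
])

```text
t: 27.7
tool_pos: [0.3376, -0.2983, 0.4033]
orientation: [-3.141, 0.001, -0.001]
force: [-0.6, -0.3, -0.3]
opening: 0.0599
```

```bash
python3 - <<'E'
from h import *
s=robot.read_state();print(s['t'],s['tool_pos'],s['orientation'])
c,im=snap('wrist','w19.png');np.savez('w19c.npz',R=c['R'],t=c['t'])
p=proj(c,(.427,-.302,.008));x,y=p.astype(int);print(p)
g=cv2.GaussianBlur(cv2.cvtColor(im,cv2.COLOR_BGR2GRAY),(0,0),.7)
for j in range(y-32,y+33,4): print(' '.join('%3d'%v for v in g[j,x-40:x+41:4]))
e,h,st=darkdisc(im,p,th=128,r=36);print(e,st)
E
```

```text
27.7 [ 0.3375694  -0.29833392  0.40332473] [-3.14131871e+00  5.29457504e-04 -6.45095638e-04]
[320.79977396  90.07689957]
150 151 152 155 153 154 153 154 152 150 151 154 153 152 154 153 153 152 154 153 152
152 152 150 153 152 151 152 150 154 153 154 154 153 153 152 154 152 155 151 150 154
151 151 151 152 153 151 154 154 155 154 154 154 155 151 155 151 152 152 152 152 153
151 154 153 150 149 153 151 152 150 102 105 105 106 141 155 151 155 155 151 153 153
152 152 154 156 154 149 155 120 107 106 107 108 108 108 123 154 150 153 153 152 153
154 152 153 153 152 154 142 106 107 107 106  97 110 106 109 120 154 154 153 153 154
155 153 155 155 152 154 103 107  98  92 108 108 104 103  81  69 129 151 155 153 156
156 153 151 150 151 147 105 108  93 108 108 108  81  69  70  71  96 129 156 154 153
155 153 154 154 153 143 105 106  87 107  99  81  69  69  71  70  99 106 153 155 153
153 154 152 155 156 151 107 108  95 108  70  70  70  62  70  71 100 136 153 155 154
153 155 155 150 156 152 103 108 103  60  66  68  67  69  71  69 152 103 113 155 154
155 154 149 152 154 156 152 108  68  68  71  70  70  69  70  95 103 104 105 128 156
152 155 157 154 154 154 141  85  67  67  70  69  70  68  87 108 100 101 105 104 138
155 155 155 155 152 151 102 104 100  82  69  70  75 115 110 101 107 104 106 109 109
156 156 153 154 150 106 105 108 104 107 102 112 103 104 109 104 104 107 103 106 107
150 153 154 144 105 107 106  88  90 100 114 109 101 104 103 107 104 106 107 107 106
144 140 111  86  91  90  86  88  90 112 102  90  98 104 105 108 104 102 104 108 107
((319.7240905761719, 124.9832992553711), (70.8063735961914, 114.0274429321289), 7.930344581604004) [ 284   69   72   57 2701]
```

```bash
python3 - <<'E'
from h import *
d=np.load('w19c.npz');c=viewer.get_calibration('wrist');c=dict(c,R=d['R'],t=d['t']);im=cv2.imread('pics/w19.png')
g=cv2.GaussianBlur(cv2.cvtColor(im,cv2.COLOR_BGR2GRAY),(0,0),.7)
m=((g<128)*1).astype(np.uint8)
pts=[]
for y in range(69,104):
    xs=np.nonzero(m[y,290:322])[0]
    if len(xs): pts.append((290+xs[0]-.5,y))
    if y<86:
        xs=np.nonzero(m[y,322:352])[0]
        if len(xs): pts.append((322+xs[-1]+.5,y))
pts=np.array(pts);P=plane(c,pts,.008);
for k in range(3):
    ctr,r=circ(P);res=np.hypot(*(P[:,:2]-ctr).T)-r;P=P[abs(res)<2*res.std()+1e-4]
print(ctr,r,len(P),res.std())
print(pts[::3].tolist())
E
```

```text
[ 0.42679205 -0.30395768] 0.023372852047928383 47 0.00045375694375360146
[[316.5, 69.0], [330.5, 70.0], [310.5, 72.0], [335.5, 73.0], [306.5, 75.0], [338.5, 76.0], [304.5, 78.0], [340.5, 79.0], [302.5, 81.0], [343.5, 82.0], [302.5, 84.0], [347.5, 85.0], [301.5, 88.0], [301.5, 91.0], [301.5, 94.0], [302.5, 97.0], [303.5, 100.0], [305.5, 103.0]]
```

Cover circle: centre (0.4268, −0.3040), radius 23.4 mm. I move over it.

Call:
apply_moves([
  [60,[45,3,30],0],
  [60,[44,2.7,40],0],
  [60,[0,0,60],0],
  [60,[0,0,50],0],
  [60,[0,0,6],0],
])

```text
t: 28.38
tool_pos: [0.4254, -0.3006, 0.2129]
orientation: [-3.136, -0.005, 0.01]
force: [-0.8, -0.9, 0.6]
opening: 0.0601
```

Call:
apply_moves([
  [60,[0,0,0],0],
  [60,[0,0,0],0],
])

```text
t: 28.62
tool_pos: [0.4274, -0.3042, 0.2201]
orientation: [3.138, 0.002, 0.006]
force: [-0.1, -0.2, -0.0]
opening: 0.0599
```

```bash
python3 - <<'E'
from h import *
s=robot.read_state();print(s['t'],s['tool_pos'],s['orientation'],s['opening'],delta(.4268,-.304,.197))
c,im=snap('wrist','w20.png')
p=proj(c,(.4268,-.304,.008));x,y=p.astype(int);print(p,proj(c,(.4268,-.304,.024)),proj(c,(.4498,-.304,.008)))
g=cv2.GaussianBlur(cv2.cvtColor(im,cv2.COLOR_BGR2GRAY),(0,0),.7)
for j in range(y-54,y+60,6): print(j,' '.join('%3d'%v for v in g[j,x-66:x+67:6]))
print(x)
E
```

```text
28.625 [ 0.42744096 -0.30423925  0.22007406] [3.13844339e+00 2.03115808e-03 5.75046235e-03] 0.059864586415994354 [-0.7 -0.3 23.1]
[316.65178604 230.2964073 ] [316.73331115 240.5775629 ] [316.64828044 195.25580333]
176  99 102 105 103  99 102 102 100 100  99 101 102 103 101 100 104 101 101 104 101 106 102 101
182  99 100 101  99  99 101  98  97 105 102 104 102 102 101 100 105 100  99 100 102  97  97 104
188  99  99 101 101  99 100 104 103 124 124 119 102  99 104 102 105 100 100 101  98 100 100 101
194 101 101  96 101 100 105  97 101 119  92  48  46  50  89 102 100 100 104  99 104 101 104 104
200  99 100 101 104  98  99 100  95  56  76  77  61  61  62  52 100 104  99  99 100 103 100 100
206  99 101 100 102  99 104 103  61  69  73  75  62  60  60  63  59 105 103 101 100 101  99 103
212 100 103  99  99  99 103  55  59  68  74  73  60  61  60  60  62  59  99 101 103  99 100 106
218 100  99  97 100 101 101  62  60  62  60  42  43  40  56  61  61  60 100 103 100 101 101 101
224 100 100 102  99  98  93  61  59  61  41  57  69  48  42  61  60  59  84  98 102 103  96 103
230  78  74  95 100 10
[... 241 characters left out ...]
  99 101 100 100  16  74
248  67  17  32 100 101 102  94  60  61  59  73  73  62  62  59  59  88  98  99  99  98  15  40
254  20  15  22 116 113 117 112  94  59  61  60  61  62  59  59  86  97  99 102 100  97  15  15
260  17  17  86 119 123 117 116 121 120  77  67  58  58  63 104 104 101 100 101 119 116  17  19
266  19  18 166 167 164 172 177 178 174 178 162 121 116 118 119 119 120 119 121 119 122  16  17
272  18  21 175 173 177 172 174 176 178 177 177 177 173 172 117 117 122 118 115 119 184  78  18
278  17 127 177 177 177 177 173 177 177 177 176 177 177 176 147 118 125 120 122 121 120 124  16
284  18 180 172 176 175 175 176 177 176 176 176 177 174 172 176 171 118 119 172 117 121 123  16
316
```

Close view: far rim at row 193, near rim ≈261, boss column-centred at 316, so the cover is ~1.6 mm further in x (0.4284). I grip it by the boss.

Call:
apply_moves([
  [60,[1,-0.3,12],0],
  [60,[0,0,11],0],
  [60,[0,0,0],0],
  [18,[0,0,0],0],
  [18,[0,0,0],0],
])

```text
t: 29.3
tool_pos: [0.4272, -0.3034, 0.1943]
orientation: [3.141, 0.001, 0.0]
force: [0.5, -0.6, 1.5]
opening: 0.045
```

Call:
apply_moves([
  [18,[0,0,0],0],
  [18,[0,0,0],0],
  [18,[0,0,0],0],
  [18,[0,0,0],0],
  [18,[0,0,0],0],
])

```text
t: 29.92
tool_pos: [0.4273, -0.3033, 0.1944]
orientation: [3.141, 0.001, 0.001]
force: [0.5, 0.4, 4.4]
opening: 0.0215
```

Call:
apply_moves([
  [18,[0,0,-3],0],
  [18,[0,0,-30],0],
  [18,[0,0,-50],0],
  [18,[0,0,-50],0],
  [18,[0,0,0],0],
])

```text
t: 30.55
tool_pos: [0.4283, -0.3043, 0.3321]
orientation: [3.136, 0.001, 0.01]
force: [-0.1, 0.3, 0.5]
opening: 0.0211
```

Call:
apply_moves([
  [18,[19,-57,0],0],
  [18,[19,-57,0],0],
  [18,[19,-57,0],0],
  [18,[19,-57,0],0],
  [18,[19,-57,0],0],
])

```text
t: 31.18
tool_pos: [0.5216, -0.0162, 0.3256]
orientation: [-3.142, -0.001, 0.003]
force: [0.9, -1.2, -0.2]
opening: 0.0214
```

Call:
apply_moves([
  [18,[17,-58,-5],0],
  [18,[0,0,0],0],
  [18,[0,0,0],0],
  [18,[0,0,0],0],
])

```text
t: 31.68
tool_pos: [0.5384, 0.0385, 0.3312]
orientation: [3.141, -0.001, -0.002]
force: [-0.5, -0.6, -0.7]
opening: 0.0218
```

```bash
python3 - <<'E'
from h import *
s=robot.read_state();print(s['t'],s['tool_pos'],s['force'],s['orientation'],s['opening'])
c,im=snap('wrist','w21.png');np.savez('w21c.npz',R=c['R'],t=c['t'])
p=proj(c,(.617,.0385,.110));x,y=p.astype(int);print('elem',p)
g=cv2.GaussianBlur(cv2.cvtColor(im,cv2.COLOR_BGR2GRAY),(0,0),.7)
for j in range(max(0,y-56),y+57,7): print(j,' '.join('%3d'%v for v in g[j,x-72:x+73:6]))
b=s['tool_pos']+[0,0,-.1863]
q=proj(c,b);print('cover top exp',q,proj(c,b+[.023,0,0]),proj(c,b+[0,.023,0]),proj(c,b+[0,-.023,0]),x); X=int(q[0])
for j in range(190,300,6): print(j,' '.join('%3d'%v for v in g[j,X-66:X+67:6]))
E
```

```text
31.675 [0.53842449 0.03849545 0.33124055] [-0.45925155 -0.6258731  -0.67765138] [ 3.14126425e+00 -1.48506280e-03 -2.11192907e-03] 0.02178410293770055
elem [317.69855854  98.22843182]
42 164 163  75 165 166 165 165 164 166 164 166 165 166 165 165 165 165 165 165 166 165 166 165  79 165
49 165 164 166 165 165 166 165 166 166 166 164 153 141 138 164 167 165 167 165 165 165 165 166 164 164
56 164 163 165 165 166 166 165 166 132 167 167 167 166 166 166 168 107 169 166 167 164 167 167 167 163
63 161 166 167 166 166 168 166 166 167 166 166 166 167 165 167 167 166 165 155 166 166 166 167 166 165
70 162 165 168 167 167 167 166 166 167 167 167 167 166 167 167 167 167 166 167 155 167 167 167 167 165
77 167 166 167 166 166 139 167 166 167 168 167 167 166 168 168 168 167 167 167 118 167 169 166 168 167
84 167 166 168 166 167 169 168 167 168 166 168 169 168 169 167 167 168 169 167 170 142 168 167 167 166
91 167 167 168 166 159 168 167 168 167 168 168 168 167 167 168 168 168 168 168 169 107 168 167 167 167
98 166 168 168 168 140 168 167 169 170 168 169 167 169 168 168 167 167 168 169 167 109 168 16
[... 2095 characters left out ...]
  70  70  68  70  70  29  25
262  29  21  23  54  72  69  63  14  55  58  57  54  58  53  58  18  70  68  70  25  18  21  20
268  20  16  17  35  70  70  38  12  56  56  57  57  56  57  59  15  71  69  68  19  16  17  17
274  15  17  20  31  70  70  18  20  55  55  56  56  57  56  57  14  64  71  69  15  15  18  18
280  19  18  20  43  70  70  18  13  25  51  56  57  57  46  26  21  42  69  71  45  17  20  18
286  16  17  44  49  71  71  19  21  22  31  29  33  29  28  31  14  22  71  67  44  19  18  18
292  18  17  64  50  68  67  20  23  21  29  31  33  31  28  31  15  18  69  66  49  25  17  18
298  18  18  64  34  34  33  35  33  30  36  36  32  34  33  34  36  37  36  34  40  43  16  17
```

```bash
python3 - <<'E'
from h import *
d=np.load('w21c.npz');c=dict(viewer.get_calibration('wrist'),R=d['R'],t=d['t']);im=cv2.imread('pics/w21.png')
g=cv2.cvtColor(im,cv2.COLOR_BGR2GRAY).astype(int)
pts=[]
for y in range(56,115):
    l=g[y,262:300];r=g[y,336:375]
    if l.min()<152: pts.append((262+np.nonzero(l<152)[0][-1]+.5,y))
    if r.min()<152: pts.append((336+np.nonzero(r<152)[0][0]-.5,y))
for x in range(300,336):
    l=g[44:60,x]
    if l.min()<152: pts.append((x,44+np.nonzero(l<152)[0][-1]+.5))
P=plane(c,pts,.110)
for k in range(4):
    ctr,r=circ(P);res=np.hypot(*(P[:,:2]-ctr).T)-r;P=P[abs(res)<2*res.std()+2e-4]
print(ctr,r,len(P),res.std())
q=proj(c,(np.array([.5384,.0385,.3312])+[.023,0,-.1863]));print(q)
for x in(300,306,312,318,324,330): print(x,[(y,g[y,x]) for y in range(199,214)])
for y in(214,220,226,244): print(y,g[y,270:300:2].tolist(),g[y,336:372:2].tolist())
s=robot.read_state();print(s['tool_pos'])
E
```

```text
[0.6161226  0.03896304] 0.027344864012168065 153 0.00022055161832395279
[318.06701039 205.61953053]
300 [(199, np.int64(92)), (200, np.int64(93)), (201, np.int64(109)), (202, np.int64(117)), (203, np.int64(111)), (204, np.int64(115)), (205, np.int64(115)), (206, np.int64(126)), (207, np.int64(68)), (208, np.int64(36)), (209, np.int64(41)), (210, np.int64(43)), (211, np.int64(56)), (212, np.int64(60)), (213, np.int64(59))]
306 [(199, np.int64(112)), (200, np.int64(120)), (201, np.int64(116)), (202, np.int64(116)), (203, np.int64(116)), (204, np.int64(128)), (205, np.int64(80)), (206, np.int64(46)), (207, np.int64(34)), (208, np.int64(42)), (209, np.int64(56)), (210, np.int64(58)), (211, np.int64(57)), (212, np.int64(53)), (213, np.int64(58))]
312 [(199, np.int64(116)), (200, np.int64(120)), (201, np.int64(118)), (202, np.int64(124)), (203, np.int64(84)), (204, np.int64(46)), (205, np.int64(43)), (206, np.int64(47)), (207, np.int64(45)), (208, np.int64(62)), (209, np.int64(57)), (210, np.int64(57)), (211, np.int64(61)), (212, np.int64(56)), (213, np.int64(59))]
318 [(199, np.int64(113)
[... 838 characters left out ...]
4(37)), (209, np.int64(40)), (210, np.int64(63)), (211, np.int64(59)), (212, np.int64(52)), (213, np.int64(52))]
214 [77, 27, 25, 35, 22, 25, 22, 26, 21, 14, 41, 36, 53, 59, 56] [52, 55, 57, 39, 40, 23, 29, 36, 33, 37, 36, 28, 27, 28, 32, 28, 25, 22]
220 [123, 33, 29, 29, 19, 25, 17, 31, 43, 53, 61, 56, 56, 59, 58] [60, 59, 59, 59, 57, 61, 42, 45, 34, 25, 32, 24, 30, 33, 30, 29, 23, 31]
226 [123, 29, 31, 29, 8, 25, 43, 57, 55, 54, 56, 57, 56, 55, 58] [62, 52, 57, 56, 54, 56, 55, 60, 56, 18, 31, 30, 36, 26, 30, 41, 37, 35]
244 [65, 67, 67, 67, 72, 67, 73, 68, 76, 71, 72, 54, 11, 23, 38] [41, 17, 15, 55, 72, 69, 72, 74, 70, 74, 69, 67, 71, 68, 73, 67, 72, 31]
[0.53848956 0.03840626 0.33148451]
```

Element circle (0.6161, 0.0390); the held cover sits about −1 mm in x from the TCP. Predicted contact is at TCP z ≈ 0.305.

Call:
apply_moves([
  [18,[39.4,-0.4,0],0],
  [18,[39.4,0,0],0],
  [18,[0,0,12],0],
  [18,[0,0,9],0],
  [18,[0,0,0],0],
])

```text
t: 32.35
tool_pos: [0.6163, 0.0399, 0.3095]
orientation: [-3.142, -0.0, 0.005]
force: [-0.2, 0.8, -0.2]
opening: 0.0219
```

Call:
apply_moves([
  [18,[0,0,0],0],
])

```text
t: 32.48
tool_pos: [0.6171, 0.0402, 0.3114]
orientation: [-3.142, -0.001, -0.0]
force: [0.4, 0.1, -0.4]
opening: 0.0216
```

```bash
python3 rd.py
```

```text
32.625 [0.61755716 0.04034427 0.31188017] [ 0.35  0.25 -0.31] 0.02174348335004124
```

Call:
apply_moves([
  [18,[0,0,1],0],
  [18,[0,0,1],0],
  [18,[0,0,0],0],
  [18,[0,0,0],0],
])

```text
t: 33.17
tool_pos: [0.6176, 0.0403, 0.309]
orientation: [-3.142, -0.001, 0.0]
force: [-0.9, 0.3, -0.4]
opening: 0.0216
```

```bash
python3 rd.py
```

```text
33.325 [0.61763264 0.04033936 0.30905124] [-0.1   0.02 -0.61] 0.021344454376189374
```

TCP y is 1.5 mm high, so I correct by +1.5 in tool y while creeping down.

Call:
apply_moves([
  [18,[0,1.4,1],0],
  [18,[0,0,1],0],
  [18,[0,0,0],0],
  [18,[0,0,0],0],
])

```text
t: 33.88
tool_pos: [0.6176, 0.0389, 0.307]
orientation: [-3.142, -0.001, 0.0]
force: [-0.1, 0.7, -0.7]
opening: 0.0219
```

```bash
python3 rd.py
```

```text
34.025 [0.61763507 0.03894871 0.30706703] [-0.26  0.08 -0.68] 0.02146893170349862
```

Call:
apply_moves([
  [18,[0,0,1],0],
  [18,[0,0,0.5],0],
  [18,[0,0,0],0],
  [18,[0,0,0],0],
])

```text
t: 34.58
tool_pos: [0.6176, 0.0389, 0.3055]
orientation: [-3.142, -0.001, 0.0]
force: [0.2, -0.2, -0.3]
opening: 0.0218
```

```bash
python3 rd.py
```

```text
34.725 [0.61762875 0.03894047 0.30556622] [-0.03 -0.45 -0.44] 0.02151936397262195
```

Call:
apply_moves([
  [18,[0,0,0.7],0],
  [18,[0,0,0],0],
  [18,[0,0,0],0],
])

```text
t: 35.15
tool_pos: [0.6176, 0.0389, 0.3049]
orientation: [3.142, 0.001, 0.0]
force: [-0.2, 0.1, -0.0]
opening: 0.0213
```

```bash
python3 rd.py
```

```text
35.3 [0.61760634 0.03889281 0.30482828] [-0.37 -0.09 -0.13] 0.021377350105820203
```

Call:
apply_moves([
  [18,[0,0,0.6],0],
  [18,[0,0,0],0],
  [18,[0,0,0],0],
])

```text
t: 35.72
tool_pos: [0.6177, 0.0389, 0.3043]
orientation: [-3.142, -0.001, -0.0]
force: [0.2, -0.2, 1.0]
opening: 0.022
```

```bash
python3 rd.py
```

```text
35.875 [0.61763199 0.03891999 0.30428522] [ 0.06 -0.05  1.01] 0.02167629025495515
```

Contact (+1.5 N). I open and lift straight up.

Call:
apply_moves([
  [26,[0,0,0],0],
  [32,[0,0,-0.3],0],
  [50,[0,0,-0.5],0],
  [50,[0,0,0],0],
  [50,[0,0,-3],0],
])

```text
t: 36.55
tool_pos: [0.6174, 0.0389, 0.3077]
orientation: [-3.142, -0.001, 0.001]
force: [0.2, -0.3, -0.5]
opening: 0.0498
```

Call:
apply_moves([
  [50,[0,0,-20],0],
  [50,[0,0,-40],0],
  [50,[-45,0,-20],0],
  [50,[-45,0,0],0],
  [50,[0,0,0],0],
])

```text
t: 37.17
tool_pos: [0.5254, 0.039, 0.3893]
orientation: [-3.142, -0.002, -0.001]
force: [0.9, 0.0, 0.2]
opening: 0.0501
```

Call:
apply_moves([
  [50,[0,0,0],0],
  [50,[0,0,0],0],
])

```text
t: 37.42
tool_pos: [0.5286, 0.0388, 0.3889]
orientation: [3.142, 0.001, 0.002]
force: [0.2, 0.2, 0.2]
opening: 0.0503
```

```bash
python3 - <<'E'
from h import *
s=robot.read_state();print(s['t'],s['tool_pos'],s['force'],s['opening'])
c,im=snap('wrist','w22.png')
p=proj(c,(.6163,.0388,.118));x,y=p.astype(int);print('cover',p)
g=cv2.GaussianBlur(cv2.cvtColor(im,cv2.COLOR_BGR2GRAY),(0,0),.5).astype(int)
for j in range(y-42,y+49,5): print(j,' '.join('%3d'%v for v in g[j,x-48:x+49:4]))
e,h,st=darkdisc(im,p,th=135,r=42);k=h[h[:,1]<y+8];print(e,st,circ(plane(c,k,.118)),len(k))
# other cams
T,t=snap('top','top3.png');S,sc=snap('scene','scene3.png')
for n,cc,i in(('top',T,t),('scene',S,sc)):
    a=proj(cc,(.6163,.0388,.118)).astype(int);gg=cv2.cvtColor(i,cv2.COLOR_BGR2GRAY)
    print(n,a)
    for j in range(a[1]-16,a[1]+17,3): print(' '.join('%3d'%v for v in gg[j,a[0]-30:a[0]+31:3]))
E
```

```text
37.425 [0.52857707 0.03878522 0.38891724] [0.18161212 0.19516271 0.23761045] 0.050266928491601935
cover [317.77378298  87.0204338 ]
45 105 179 177 174 176 177 176 174 176 178 176 178 177 180 179 177 177 176 178 175 178 175 176 176 175
50 180 179 177 178 179 179 177 179 179 163 144 167 180 178 149 135 171 179 179 180 178 177 176 177 178
55 178 177 178 179 180 178 178 137 181 141 113 121 121 122 119 153 182 149 154 179 178 177 179 178 177
60 176 178 180 179 177 180 171 155 121 122 119 122 121 122 124 121 121 131 180 118 180 179 178 178 177
65 176 178 177 179 176 177 110 119 122 121 120 123 122 123 123 121 124 123 125 182 113 180 179 179 178
70 179 180 180 180 144 148 123 122 124 121 116 123 123 115 115 123 124 124 122 175 182 114 178 181 181
75 178 177 179 166 185 118 122 124 111 115 124 122 124 123 121  85 124 123 123 110 178 118 182 180 180
80 181 180 178 141 183 121 121 124  95 123 123 122 123 123 123 122 120 124 122 123 181 176 172 180 179
85 178 178 178 131 169 120 122 110 101 122 123 123 122 126 125 123 117 123 123 125 184 179 138 179 179
90 180 181 180 142 183 120 121 122 107 12
[... 2372 characters left out ...]
 102  57  21  28  36  33  34
152 154 154 151 154 152 151 152 154 155  96  95 103  98 108 115  28  34  34  32  37
152 149 151 152 152 151 151 154  94  78  96  94  78  96  86 101 103  36  32  39  39
151 151 153 153 150 149 151 154  93  40  65  60  66  93 110  88  93  98  34  42  39
152 151 151 151 152 151 150 142  98  85  52  50  97  95 166 100  89  94  97  37  41
155 148 152 152 152 150 146 163  74  96  93  98 100  49 160  87  86  87 110  43  34
151 152 151 141 152 150 153  78 151  38  63  59  46 162  81  75 108  82 103 104  32
153 154 153 130 150 153 152  79  81 113 127 125 102  78  81 112 105 108 106 105 108
151 152 152 153 152 151 154  85  59  97  71  87  86  57  99 140  99 104 110  89  89
```

The cover fits as a circle of radius 22.7 mm at (0.6173, 0.0395), boss up and about 1 mm from the filter disc's centre. The gripper is clear, so I hand in.

```bash
python3 -c "
from plant import order,robot
print(robot.read_state()['t'],order.close_job())"
```

```text
the job is handed in; nothing more can be done
37.575 None
```

The filter pack is built on the plate and the job was handed in at 37.6 s; no verdict was reported.

**What I did:**
- **Grid:** gripped by its rim and set on the plate. I felt for the plate and found its top at about 88 mm.
- **Large filter disc:** taken from the rack across its diameter, tipped flat on the mat by pivoting it in the pads, re-gripped by the rim and set on the grid.
- **Cover:** carried by its boss and set on the filter disc, boss up.

Each set-down was felt as a 1.5–2 N rise before I let go. That is around where the spring begins to yield (2 N). The spring travel itself was not read.

**Last checks (wrist camera):**

| Part | Centre x, y (m) | Fitted radius (true) |
|---|---|---|
| Plate | 0.617, 0.038 | – |
| Grid | 0.6156, 0.0382 | 31.0 mm (31) |
| Filter disc | 0.6161, 0.0390 | 27.3 mm (28) |
| Cover | 0.6173, 0.0395 | 22.7 mm (23) |

- **Centring:** each part sits within about 1.5 mm of the one under it.
- **Gripper:** clear of everything at hand-in.

**Disagreements and gaps:**
- My first height for the plate was 61 mm, from the two fixed cameras. The wrist views (84–87 mm) and the touch (88 mm) replaced it.
- Position estimates differed by 1–2 mm between views.
- When I gripped the cover, the fingertips rested on its disc with about 4 N, lower than intended, without visible effect.
- I used all 12 picture views by the time the filter disc was placed, so the cover was checked from pixel values and circle fits only. The final top and scene pictures were not evaluated, and I did not re-measure the small disc or the other bystanders.

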